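Clamp a gel casting tray in its caster by three clicks

ROBOT

A 6-joint arm with a two-finger parallel gripper is mounted at the origin on a cart in front of the work surface, level with it; the furniture and walls round the work are solid. World frame = base frame: x ahead of the robot, y to its left, z up, the work surface at z = 0. Lengths are in m, angles in rad, forces in N, time in s.
With the tool pointing down it reaches from about 0.35 to 0.975 m from the base axis. Payload 4.9 kg.
Tool frame: the origin (TCP) lies on the centre line of the jaws, within the pads' length; the fingertips stand 14 mm ahead of it and the grasp point (between the pads) lies 5 mm behind it (manip.nose_length is the distance from the TCP to the fingertips, in m); z points along the fingers, y is the line along which they close (so a half turn about z gives the same grasp; the last joint's range is limited). The gripper opens to 85 mm and grips with 20 to 120 N. Pads are 22 mm wide; open, the fingers measure 114 mm over their backs; the gripper's body (76 mm by 85 mm) begins 54 mm behind the grasp point. The pads swing forward as they close: fully open they stand 13 mm farther back than shut.
Start: joints at [-1.404, 0.053, 1.613, -0, 1.476, -0.119], TCP at [0.176, -0.6, 0.219] pointing down, gripper open.
Joint ranges: [-3.01, 3.01], [-1.01, 2.22], [0.06, 2.58], [-1.02, 4.17], [0.09, 2.62], [-3.14, 3.14]. Speed limits (rad/s): [2.57, 2.57, 3.14, 3.14, 3.14, 3.14].

INTERFACE

Orientations are given as a unit quaternion [w, x, y, z].
In Python, from plant import manip, imaging gives the robot as it stands.
- The arm moves only by the tool play_rows, never from a script. Its argument "commands" is a list of rows, each a list of 6 numbers: the shift along the tool's x, y, z in mm, then the turn, a rotation vector about the tool's x, y, z in degrees. A call has 1 to 5 rows; each row shifts and turns the commanded pose from where the row before left it, along the tool's axes as they then stand; what a row does not reach is not made up. A row lasts 1/12 s, in which the tool goes at most 41.7 mm and 7.16 degrees, less where a joint would pass 70% of its speed; a pose out of reach is approached as far as the arm can. A call is refused whole if a number of a shift passes 41.7 or a number of a turn 7.16, either way. A call with a gripper value outside its range is refused whole. "hand" is the finger opening in mm, from 0 to 85.4, set as the call begins (left out, the last holds). The fingers move at their own pace and stop on an object; the grip force is fixed at half the most. Time passes only in rows, so rows that do not move let the fingers close. It gives the time, the measured TCP pose, the force, the opening and the grip force at its end, in the units of the state.
- manip.state(): the state, without advancing time (a new reading comes with each control period).
- imaging.grab_frame(name): name is "side" or "top" or "wrist"; returns a dict with "image" (480x640x3 uint8, red, green, blue), "fx", "fy", "cx", "cy" (pixels), "k1" (the pictures are not rectified: a ray, as slopes to the right and down, at radius r is drawn at 1 + k1 r^2 times it, then the intrinsics apply), "R" (3x3) and "t" (3): a world point X has camera coordinates R X + t; the wrist camera has in their place "mount" (4x4, takes a point from camera to tool coordinates, whose origin is the TCP and whose axes are the flange's). Camera axes: x right, y down, z forward; pixel columns grow to the right and rows downward; lengths in m; the calibration is good to about 2 mm. A picture is of the moment at which its call begins: read the wrist's pose just before it. There is no depth.
- manip.job_done(): hands the job in; it is judged then, once.
The state is a dict: "time": time; "joint_pos": joint angles; "joint_vel": joint speeds; "joint_efforts": joint torques, N m; "tool_pos": TCP position; "tool_rot": TCP orientation; "contact_force": force on the tool from outside, world axes, zero at the start; "ft_torque": the same for the moment, N m; "gripper_width": opening from 0.0 (shut) to 1.0 (fully open); "grasp_force": force on a finger pad.
Only numpy, scipy, OpenCV 4.12 (cv2) and the standard library are available. Lean on these libraries where they do the work, as an engineer would, in place of code of your own. Each camera call takes 0.05 s, during which the arm holds its last target. There are 200 camera calls.

TASK

Get the gel caster ready for pouring. Set the clear casting tray flat on the caster's deck between its two end walls, its open ends facing the gaskets, and let go of it. Then turn the caster's knob clockwise until the sliding wall has closed up on the tray and the knob begins to turn harder, and go on for exactly three clicks from there, not a fourth, so that the gaskets seal without the tray cracking; let go of the knob, and leave the beaker, vial, comb and dish where they are.

Things in the scene. Friction and masses are not known exactly. Their poses are not given: they have to be found in the camera images.
- caster: Gel caster, fixed to the bench: white deck 252 x 104 mm, top 10 mm above the bench. Origin: underside, z up; +x runs along the deck from the fixed end wall (gasket face at x = -97 mm, top at 42 mm height) past the sliding end wall (gasket face at x = 8.5 to 11 mm at first, top at 39.5 mm; leave it to the knob) to the drive block with the knob (axis at x = 97 mm, y = 0; block top at 36 mm).
- slot (a point): Middle of the opening between the end walls, on the deck's top; axes as the caster's. The middle of the tray's underside goes here; along x there are 5.5 to 8 mm of play in all. Four low guide ribs (7 mm high, 26 mm long) leave 68 mm between them across y; beside the tray's middle 32 mm of deck are free of ribs for the fingers. Clamped, the tray is pushed 3.5 mm to -x, up to the fixed wall.
- knob: Black knob on the drive block: round skirt 44 mm across, on it an upright bar, 42 mm long (this body's x), 14 mm thick, 48 to 70 mm above the bench; grip it across the 14 mm. Turns with the knob; origin on the upright axis. Clockwise seen from above tightens. 18 clicks a turn, 20 degrees each. In a detent the bar lies at a multiple of 20 degrees to the caster's x (at first, rarely, between two).
- knob_grip (a point): Point on the knob's axis, 60 mm above the bench; does not turn. A click needs up to 0.28 Nm over its crest when free. The first 2, 3 or 4 clicks are free and only close the wall on the tray; the next ones press it by a spring. Held still in each detent by a hand that has turned on from the free ones, the knob pulls back by about 0.12 Nm (0.09 to 0.16) after any loaded click; free: under 0.03.
- tray: Loose casting tray of clear plastic, 100 mm long (its x), 64 mm wide (its y), 30 mm high, 0.07 to 0.14 kg; flat floor 5 mm thick and two long side walls 5 mm thick, both ends open. Origin: centre of the underside, z up. Grip it across the 64 mm. Either end may face either wall. It cracks if clamped by a fourth loaded click.
- beaker: Glass beaker, 57 mm across, 70 mm high, standing beside the caster; leave alone. Origin: centre of the underside.
- small_vial: Small capped vial, 24 mm across, 40 mm high, standing beside the caster; leave alone. Origin: centre of the underside.
- comb: Flat white gel comb, 28 x 78 x 6 mm, lying beside the drive block; leave alone. Origin: middle of the underside.
- dish: Flat white petri dish, 93 mm across, 16 mm high, at the left of the bench near its front edge; leave alone. Origin: centre of the underside.

How it is judged:
On the way:
1. the tray lies flat between the end walls, released, not yet clamped (y of tray in the frame of slot between -0.004 and 0.004 m and z of tray in the frame of slot between -0.002 and 0.002 m and angle between the x axis of tray and the x axis of caster, either way round below 0.052 rad and angle between tray's own z axis and vertical below 0.05 rad and x of tray in the frame of slot between -0.006 and 0.006 m and contact force between the fingers and tray below 0.2 N and contact force between pressure_plate_c1 and tray below 2.5 N), for 0.2 s.
At the end, for the whole second after the job is handed in: the tray lies flat on the deck between the guide ribs (within 4 mm and 3 degrees) and against the fixed wall (within 2 mm), and the gasket of the sliding wall (pressure_plate_c1) presses on it with the force of three clicks (12.2 to 15.2 N; two clicks give about 10.5 N, three 13.9 N, four 16.4 N) (y of tray in the frame of slot between -0.004 and 0.004 m and z of tray in the frame of slot between -0.002 and 0.002 m and angle between the x axis of tray and the x axis of caster, either way round below 0.052 rad and angle between tray's own z axis and vertical below 0.05 rad and x of tray in the frame of slot between -0.006 and -0.0015 m and contact force between pressure_plate_c1 and tray between 12.2 and 15.2 N); the robot touches nothing.
It fails at once if the tray is squeezed by the sliding wall beyond three and a half clicks (over 15.8 N) (contact force between pressure_plate_c1 and tray above 15.8 N).
It fails at once if the beaker is pushed more than 30 mm out of its place (distance of beaker from where it was at the start of the episode above 0.03 m).
It fails at once if the small vial is pushed more than 30 mm out of its place (distance of small_vial from where it was at the start of the episode above 0.03 m).
It fails at once if the comb is pushed more than 30 mm out of its place (distance of comb from where it was at the start of the episode above 0.03 m).
It fails at once if the dish is pushed more than 30 mm out of its place (distance of dish from where it was at the start of the episode above 0.03 m).
It also fails if it takes over 69 s, if anything falls off the work surface, if the arm or the gripper's body presses on something with over 40 N, if the wrist force passes 120 N, or if a joint passes its speed limit or range.

## Working session

There is one attempt and no reset: what is moved stays moved. The work goes in short steps, Python scripts to look and compute and a tool call to move; the robot and the scene stay as the last step left them, time stands still between calls to the robot, and variables do not carry over. Pictures are saved under pics/ and viewed, at most 10 in all, crops included, and the job is handed in when it is done.

Besides the shell and the picture viewer there is one more tool, called after "Call:" as a command line: name --pt "numbers of a row" for each row, then --argument value for the rest. play_rows: Moves the arm, as the interface text tells. Its arguments: {"type":"object","properties":{"commands":{"type":"array","items":{"type":"array","items":{"type":"number"}}},"hand":{"type":"number"}},"required":["commands"]}

```bash
ls; mkdir -p pics; cat > h.py <<'E'
import numpy as np, cv2
from plant import manip, imaging
from scipy.spatial.transform import Rotation as Ro
def q2R(q): return Ro.from_quat([q[1],q[2],q[3],q[0]]).as_matrix()
def grab(name,fn=None):
    s=manip.state(); f=imaging.grab_frame(name); f=dict(f)
    if 'mount' in f:
        T=np.eye(4);T[:3,:3]=q2R(s['tool_rot']);T[:3,3]=s['tool_pos']
        M=np.linalg.inv(T@np.array(f['mount']));f['R']=M[:3,:3];f['t']=M[:3,3]
    f['R']=np.array(f['R']);f['t']=np.array(f['t'])
    if fn: cv2.imwrite('pics/'+fn,f['image'][:,:,::-1])
    return f
def ray(f,u,v):
    x=(u-f['cx'])/f['fx'];y=(v-f['cy'])/f['fy'];rd=np.hypot(x,y);r=rd
    for _ in range(20): r=rd/(1+f['k1']*r*r)
    s=r/rd if rd>0 else 1
    d=f['R'].T@np.array([x*s,y*s,1]);o=-f['R'].T@f['t'];return o,d
def onz(f,u,v,z):
    o,d=ray(f,u,v);return o+d*(z-o[2])/d[2]
def proj(f,X):
    c=f['R']@np.array(X)+f['t'];x,y=c[:2]/c[2];k=1+f['k1']*(x*x+y*y)
    return np.array([f['fx']*x*k+f['cx'],f['fy']*y*k+f['cy']])
E
python3 - <<'E'
from h import *
s=manip.state();print(s)
for n in('top','side'):
    f=grab(n,n+'0.png');print(n,-f['R'].T@f['t'],f['fx'],f['k1'],f['R'].round(2).tolist())
E
```

```text
pics
{'time': 0.0, 'joint_pos': array([-1.40400900e+00,  5.33464582e-02,  1.61431045e+00, -2.76321826e-05,
        1.47600767e+00, -1.19000767e-01]), 'joint_vel': array([-2.98274435e-04,  1.19707232e-04, -1.27730773e-03,  1.75575893e-04,
       -3.52067695e-05,  1.07991237e-03]), 'joint_efforts': array([-1.15609495e-03, -3.93679726e+01, -3.70177209e+01, -1.06359878e-04,
        7.06827952e-03,  3.45494743e-05]), 'tool_pos': array([ 0.1760781 , -0.59899803,  0.21765967]), 'tool_rot': array([-1.03533780e-03,  9.89807286e-01,  1.42409491e-01, -3.84989593e-05]), 'contact_force': array([-0.23146759, -0.13510831,  0.35689068]), 'ft_torque': array([-0.00302029, -0.03947629, -0.02332659]), 'grasp_force': 0.0, 'gripper_width': 1.0004028082978256}
top [0.4198706  0.09693289 1.02742989] 452.8237138025879 -0.038226799592292665 [[-0.01, -1.0, 0.0], [-1.0, 0.01, -0.09], [0.09, -0.0, -1.0]]
side [0.11452032 1.08195876 0.82459858] 588.3035608783501 -0.12081039784940167 [[-0.93, -0.37, -0.02], [-0.2, 0.55, -0.81], [0.31, -0.75, -0.58]]
```

View pics/top0.png

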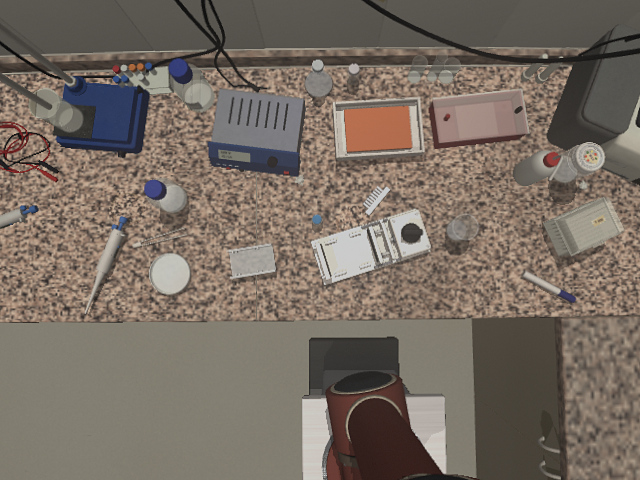

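View pics/side0.png

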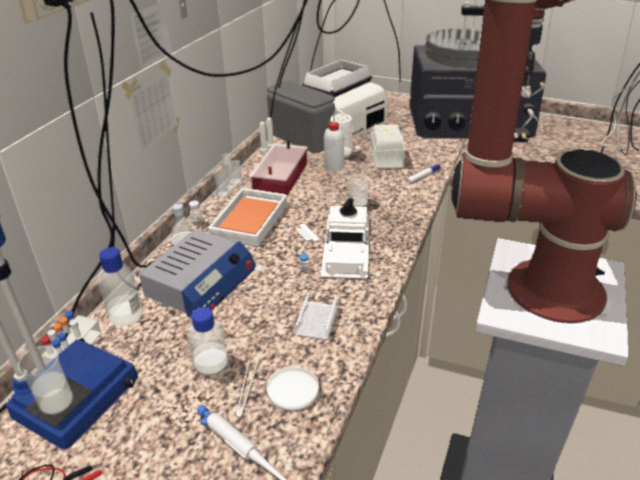

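The top view shows the tray at about (253,262), the caster from (313,250) to (430,225) with the knob at (411,232), the vial at (318,219), the comb at (377,200), the beaker at (459,229) and the dish at (170,274). The side view agrees.

```bash
python3 - <<'E'
from h import *
f=grab('top')
im=f['image'];c=cv2.resize(im[185:295,215:485],None,fx=2.9,fy=2.9,interpolation=cv2.INTER_CUBIC);cv2.imwrite('pics/c.png',c[:,:,::-1])
for n,u,v,z in[('tray',253,262,.015),('knob',411,232,.065),('vial',318,219,.035),('beaker',459,229,.07),('comb',377,200,.006),('dish',170,274,.016),('cLnear',322,284,.01),('cLfar',313,243,.01)]:
    print(n,onz(f,u,v,z).round(3))
E
```

```text
tray [0.453 0.264 0.015]
knob [ 0.512 -0.082  0.065]
vial [0.546 0.118 0.035]
beaker [ 0.517 -0.183  0.07 ]
comb [ 0.592 -0.017  0.006]
dish [0.428 0.45  0.016]
cLnear [0.402 0.111 0.01 ]
cLfar [0.494 0.13  0.01 ]
```

View pics/c.png

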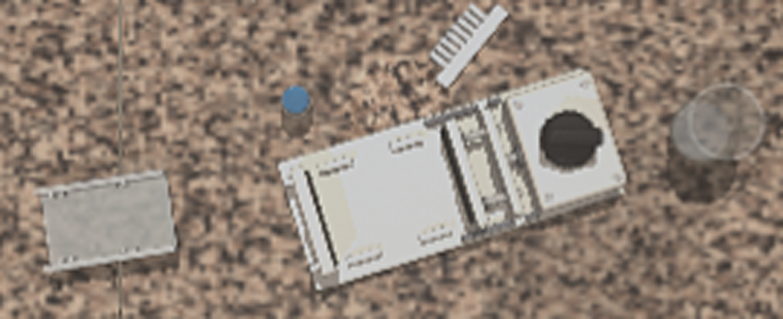

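The crop shows the tray, its long side about 8° off the image horizontal, and the caster at about -72° yaw. The deck is clear, and the dark knob is at crop (570,138). I'm moving above the tray next.

Call:
play_rows --pt "31 -27 0 0 0 0" --pt "31 -27 0 0 0 0" --pt "31 -27 0 0 0 0" --pt "31 -27 0 0 0 0" --pt "31 -27 0 0 0 0" --hand 85

```text
time: 0.57
tool_pos: [0.2873, -0.4246, 0.2184]
tool_rot: [-0.0, 0.99, 0.142, 0.0]
contact_force: [-0.0, 0.6, 0.4]
gripper_width: 0.996
grasp_force: 0.0
```

Call:
play_rows --pt "31 -27 0 0 0 0" --pt "31 -27 0 0 0 0" --pt "31 -27 0 0 0 0" --pt "31 -27 0 0 0 0" --pt "31 -27 0 0 0 0"

```text
time: 0.98
tool_pos: [0.398, -0.2513, 0.2188]
tool_rot: [0.0, 0.99, 0.142, 0.0]
contact_force: [1.0, -0.3, -0.7]
gripper_width: 0.993
grasp_force: 0.0
```

Call:
play_rows --pt "0 0 0 0 0 -7" --pt "0 0 0 0 0 -7" --pt "0 0 0 0 0 -7" --pt "0 0 0 0 0 -7" --pt "0 0 0 0 0 -7"

```text
time: 1.4
tool_pos: [0.3974, -0.2528, 0.2185]
tool_rot: [-0.0, 0.9, 0.436, -0.0]
contact_force: [0.4, 0.0, -0.2]
gripper_width: 0.995
grasp_force: 0.0
```

Call:
play_rows --pt "0 0 0 0 0 -7" --pt "0 0 0 0 0 -7" --pt "0 0 0 0 0 -7" --pt "0 0 0 0 0 -7" --pt "0 0 0 0 0 -7"

```text
time: 1.82
tool_pos: [0.3973, -0.253, 0.2185]
tool_rot: [-0.0, 0.727, 0.687, -0.0]
contact_force: [-0.6, -1.0, -0.2]
gripper_width: 0.995
grasp_force: 0.0
```

Call:
play_rows --pt "0 0 0 0 0 -7" --pt "0 0 0 0 0 -4.6" --pt "0 0 0 0 0 0"

```text
time: 2.07
tool_pos: [0.3973, -0.253, 0.2185]
tool_rot: [-0.0, 0.656, 0.755, 0.0]
contact_force: [-0.7, 0.4, -0.0]
gripper_width: 1.0
grasp_force: 0.0
```

Call:
play_rows --pt "38.8 9.8 0 0 0 0" --pt "38.8 9.8 0 0 0 0" --pt "38.8 9.8 0 0 0 0" --pt "38.8 9.8 0 0 0 0"

```text
time: 2.4
tool_pos: [0.4144, -0.0926, 0.2187]
tool_rot: [0.0, 0.658, 0.753, 0.0]
contact_force: [0.8, 0.1, -0.3]
gripper_width: 1.0
grasp_force: 0.0
```

Call:
play_rows --pt "38.8 9.8 0 0 0 0" --pt "38.8 9.8 0 0 0 0" --pt "0 0 0 0 0 0" --pt "0 0 0 0 0 0"

```text
time: 2.73
tool_pos: [0.4233, -0.0126, 0.2188]
tool_rot: [0.0, 0.655, 0.756, -0.0]
contact_force: [-0.7, -0.8, 0.1]
gripper_width: 0.992
grasp_force: 0.0
```

```bash
python3 - <<'E'
from h import *
import pickle
f=grab('wrist','w_cast.png');pickle.dump(f,open('wc.pkl','wb'));print(manip.nose_length,manip.state()['tool_pos'],-f['R'].T@f['t'],f['R'].round(2))
E
```

```text
0.014 [ 0.42333324 -0.01396751  0.21874892] [0.4126608  0.06709914 0.37418074] [[ 0.99  0.14 -0.  ]
 [ 0.13 -0.94  0.31]
 [ 0.04 -0.31 -0.95]]
```

View pics/w_cast.png

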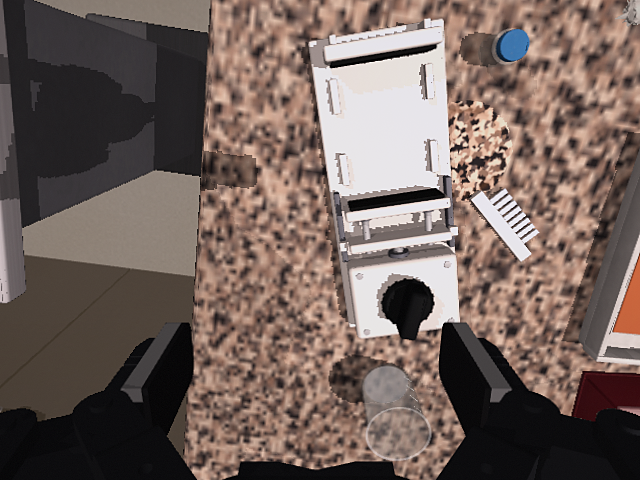

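Call:
play_rows --pt "38.8 9.8 0 0 0 0" --pt "38.8 9.8 0 0 0 0" --pt "38.8 9.8 0 0 0 0" --pt "38.8 9.8 0 0 0 0"

```text
time: 3.12
tool_pos: [0.4414, 0.1443, 0.219]
tool_rot: [0.0, 0.658, 0.753, 0.0]
contact_force: [0.9, -0.5, -0.2]
gripper_width: 0.997
grasp_force: 0.0
```

Call:
play_rows --pt "38.8 9.8 0 0 0 0" --pt "38.8 9.8 0 0 0 0" --pt "38.8 9.8 0 0 0 0" --pt "0 0 0 0 0 0" --pt "0 0 0 0 0 0"

```text
time: 3.53
tool_pos: [0.4544, 0.2639, 0.2183]
tool_rot: [-0.0, 0.656, 0.754, -0.001]
contact_force: [0.6, -0.7, -0.0]
gripper_width: 0.996
grasp_force: 0.0
```

```bash
python3 - <<'E'
from h import *
import pickle
f=grab('wrist','w_tray.png');pickle.dump(f,open('wt.pkl','wb'));print(manip.state()['tool_pos'],-f['R'].T@f['t'])
E
```

```text
[0.45434175 0.26288614 0.21838226] [0.44416331 0.34377245 0.37361962]
```

View pics/w_tray.png

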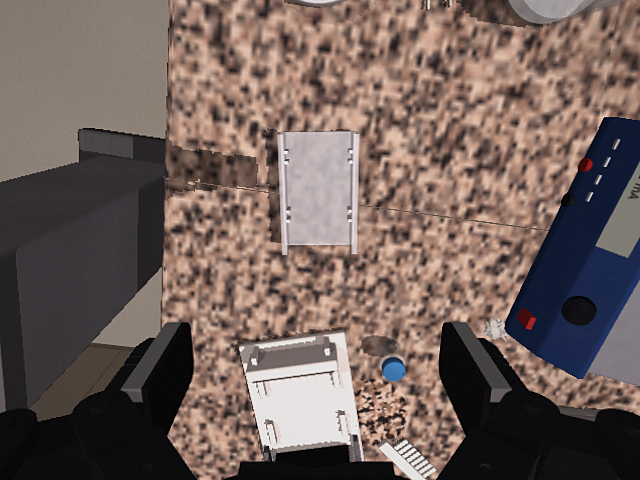

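The caster view shows the ribs at about (335,95), (429,80), (345,170) and (433,155), and the knob at (408,299) with its bar pointing down the image. The tray view shows the wall tops from (278,132) to (282,254) on the left and (359,132) to (357,254) on the right.

```bash
python3 - <<'E'
from h import *
import pickle
f=pickle.load(open('wt.pkl','rb'))
C=[onz(f,u,v,.03)[:2] for u,v in[(277,132),(359,132),(357,254),(281,254)]]
C=np.array(C);print(C.round(4).tolist(),'mean',C.mean(0).round(4))
for i in range(4): d=C[(i+1)%4]-C[i];print(np.linalg.norm(d).round(4),np.degrees(np.arctan2(d[1],d[0])).round(1))
g=pickle.load(open('wc.pkl','rb'))
R=np.array([onz(g,u,v,.017)[:2] for u,v in[(335,95),(429,80),(433,155),(345,170)]])
print(R.round(4).tolist(),'mean',R.mean(0).round(4))
for i in range(4): d=R[(i+1)%4]-R[i];print(np.linalg.norm(d).round(4),np.degrees(np.arctan2(d[1],d[0])).round(1))
print('knob',onz(g,408,299,.048),onz(g,410,336,.07))
c=cv2.resize(g['image'][10:240,300:470],None,fx=2.6,fy=2.6,interpolation=cv2.INTER_CUBIC);k=cv2.resize(g['image'][230:350,335:470],None,fx=2.5,fy=2.5,interpolation=cv2.INTER_CUBIC)
o=np.zeros((598,790,3),np.uint8);o[:c.shape[0],:c.shape[1]]=c;o[:300,450:450+337]=k[:300];cv2.imwrite('pics/cc.png',o[:,:,::-1])
t=cv2.resize(f['image'][120:265,265:370],None,fx=2,fy=2,interpolation=cv2.INTER_CUBIC);o[305:595,500:710]=t;cv2.imwrite('pics/cc.png',o[:,:,::-1])
E
```

```text
[[0.4172, 0.3151], [0.4801, 0.3239], [0.4954, 0.2245], [0.4316, 0.2156]] mean [0.4561 0.2698]
0.0635 7.9
0.1005 -81.2
0.0645 -172.0
0.1005 98.2
[[0.427, 0.0718], [0.4972, 0.0927], [0.5134, 0.0373], [0.4443, 0.0152]] mean [0.4705 0.0542]
0.0733 16.5
0.0577 -73.7
0.0726 -162.3
0.0592 107.0
knob [ 0.51093388 -0.07887964  0.048     ] [ 0.51257078 -0.10072157  0.07      ]Traceback (most recent call last):
  File "<stdin>", line 13, in <module>
ValueError: could not broadcast input array from shape (300,338,3) into shape (300,337,3)
```

The tray measures 64 x 100 mm, with its centre at (0.456,0.270) and width axis at 8°. The ribs are 58 x 73 mm apart, which puts the slot at (0.4705,0.0542) at 16.8° and predicts the knob within 1 mm. I'm grasping the tray.

Call:
play_rows --pt "6.6 2.7 38 0 0 0" --pt "0 0 40 0 0 0" --pt "0 0 40 0 0 0" --pt "0 0 40 0 0 0" --pt "0 0 25 0 0 0"

```text
time: 4.0
tool_pos: [0.4537, 0.2673, 0.0317]
tool_rot: [-0.001, 0.658, 0.753, -0.002]
contact_force: [-0.5, -1.1, 0.0]
gripper_width: 0.994
grasp_force: 0.0
```

Call:
play_rows --pt "0 0 10 0 0 0" --pt "0 0 7 0 0 0" --pt "0 0 0 0 0 0"

```text
time: 4.25
tool_pos: [0.4558, 0.2696, 0.0187]
tool_rot: [-0.0, 0.657, 0.754, -0.0]
contact_force: [-0.7, -0.2, 0.1]
gripper_width: 0.991
grasp_force: 0.0
```

Call:
play_rows --pt "0 0 0 0 0 0" --pt "0 0 0 0 0 0" --pt "0 0 0 0 0 0" --pt "0 0 0 0 0 0" --pt "0 0 0 0 0 0" --hand 45

```text
time: 4.67
tool_pos: [0.4561, 0.2713, 0.02]
tool_rot: [0.0, 0.656, 0.755, 0.001]
contact_force: [-0.3, 0.1, 0.3]
gripper_width: 0.53
grasp_force: 0.0
```

Call:
play_rows --pt "0 0 0 0 0 0" --pt "0 0 0 0 0 0" --pt "0 0 0 0 0 0"

```text
time: 4.92
tool_pos: [0.4554, 0.271, 0.019]
tool_rot: [0.0, 0.656, 0.755, 0.0]
contact_force: [-0.2, -0.1, 1.0]
gripper_width: 0.531
grasp_force: 0.0
```

```bash
python3 - <<'E'
from h import *
f=grab('wrist');g=grab('side')
a=cv2.resize(f['image'],(480,360));b=cv2.resize(g['image'][230:400,230:400],(320,320),interpolation=cv2.INTER_CUBIC)
o=np.zeros((360,800,3),np.uint8);o[:,:480]=a;o[:320,480:]=b;cv2.imwrite('pics/chk.png',o[:,:,::-1])
print(manip.state()['tool_pos'],manip.state()['gripper_width'])
E
```

```text
[0.45533623 0.27094634 0.01882153] 0.5266102506769775
```

View pics/chk.png

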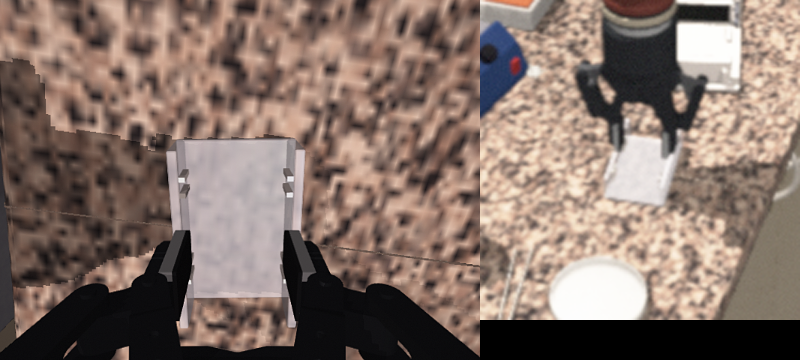

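The wrist view shows both pads inside the tray's wall lines, 45 mm apart with no grip. I need to know whether they are above the walls or beyond the tray's end, so I'm checking by projection.

```bash
python3 - <<'E'
from h import *
f=grab('wrist','w2.png');s=manip.state();p=s['tool_pos'];R=q2R(s['tool_rot'])
print(R.round(2).tolist())
for u,v in[(226,203),(405,200),(250,187),(394,187),(240,436),(392,436)]: print(u,v,onz(f,u,v,.03).round(4),onz(f,u,v,.005).round(4))
for z in(-.02,-.005,.005,.014):
  for x in(-.011,.011):
    print(x,z,[proj(f,p+R@np.array([x,y,z])).round(0).tolist() for y in(-.0225,.0225)])
c=f['image'][170:480,200:440];cv2.imwrite('pics/c2.png',cv2.resize(c,None,fx=1.9,fy=1.9)[:,:,::-1])
E
```

```text
[[-0.14, 0.99, -0.0], [0.99, 0.14, -0.0], [-0.0, -0.0, -1.0]]
226 203 [0.4191 0.3129 0.03  ] [0.4146 0.3064 0.005 ]
405 200 [0.4796 0.3224 0.03  ] [0.4856 0.3175 0.005 ]
250 187 [0.4267 0.3196 0.03  ] [0.4236 0.3142 0.005 ]
394 187 [0.475  0.3263 0.03  ] [0.4802 0.3221 0.005 ]
240 436 [0.4323 0.2157 0.03  ] [0.4301 0.1923 0.005 ]
392 436 [0.4941 0.2244 0.03  ] [0.5026 0.2025 0.005 ]
-0.011 -0.02 [[252.0, 363.0], [376.0, 363.0]]
0.011 -0.02 [[249.0, 309.0], [379.0, 309.0]]
-0.011 -0.005 [[258.0, 341.0], [371.0, 341.0]]
0.011 -0.005 [[255.0, 290.0], [373.0, 290.0]]
-0.011 0.005 [[261.0, 328.0], [368.0, 328.0]]
0.011 0.005 [[259.0, 280.0], [370.0, 280.0]]
-0.011 0.014 [[263.0, 318.0], [366.0, 318.0]]
0.011 0.014 [[261.0, 271.0], [367.0, 271.0]]
```

View pics/c2.png

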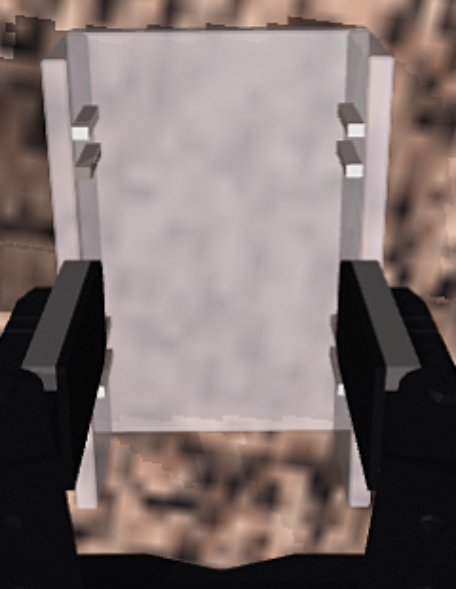

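The tray has not moved, and its corners match at z = 0.03. The pad tips appear about 20 mm behind the TCP instead of 14 mm ahead, so they passed above the walls. I'll measure the tip depth from both pictures.

```bash
python3 - <<'E'
from h import *
import pickle
print(manip.nose_length)
from scipy.optimize import least_squares
for fn,w,uv in(('wt.pkl',.085,[(192,322),(440,322)]),(None,.045,[(252,308),(379,308)])):
    f=pickle.load(open(fn,'rb')) if fn else grab('wrist')
    M=np.linalg.inv(np.array(f['mount']));f=dict(f,R=M[:3,:3],t=M[:3,3])
    print(np.array(f['mount']).round(3).tolist())
    r=least_squares(lambda p:np.concatenate([proj(f,[p[0],p[1]+s*w/2,p[2]])-uv[i] for i,s in enumerate((-1,1))]),[.01,0,0])
    print(w,r.x.round(4),r.cost)
E
```

```text
0.014
[[-0.0, -0.95, -0.312, 0.08], [1.0, -0.0, -0.0, 0.001], [0.0, -0.312, 0.95, -0.155], [0.0, 0.0, 0.0, 1.0]]
0.085 [ 0.0077  0.0007 -0.0234] 0.0005382888195277165
[[-0.0, -0.95, -0.312, 0.08], [1.0, -0.0, -0.0, 0.001], [0.0, -0.312, 0.95, -0.155], [0.0, 0.0, 0.0, 1.0]]
0.045 [ 0.01    0.0005 -0.0177] 0.00018603102216951665
```

The pictures agree: the tips stand about 18 mm (at 45 mm opening) to 23 mm (fully open) behind the reported TCP. I'll reopen and go 28 mm lower in steps.

Call:
play_rows --pt "0 0 0 0 0 0" --pt "0 0 0 0 0 0" --pt "0 0 0 0 0 0" --pt "0 0 0 0 0 0" --pt "0 0 0 0 0 0" --hand 85

```text
time: 5.53
tool_pos: [0.4555, 0.2709, 0.0189]
tool_rot: [0.0, 0.656, 0.755, -0.0]
contact_force: [-0.2, -0.6, -0.2]
gripper_width: 0.994
grasp_force: 0.0
```

Call:
play_rows --pt "0 0 7 0 0 0" --pt "0 0 7 0 0 0" --pt "0 0 0 0 0 0"

```text
time: 5.78
tool_pos: [0.454, 0.2703, 0.0028]
tool_rot: [-0.001, 0.656, 0.755, -0.002]
contact_force: [-0.2, 0.4, 0.2]
gripper_width: 0.992
grasp_force: 0.0
```

Call:
play_rows --pt "0 0 7 0 0 0" --pt "0 0 7 0 0 0" --pt "0 0 0 0 0 0"

```text
time: 6.03
tool_pos: [0.4541, 0.2703, -0.0111]
tool_rot: [-0.001, 0.656, 0.755, -0.001]
contact_force: [-0.5, -0.0, -0.7]
gripper_width: 0.993
grasp_force: 0.0
```

Call:
play_rows --pt "0 0 0 0 0 0" --pt "0 0 0 0 0 0" --pt "0 0 0 0 0 0" --pt "0 0 0 0 0 0" --pt "0 0 0 0 0 0" --hand 50

```text
time: 6.45
tool_pos: [0.4558, 0.2711, -0.0087]
tool_rot: [0.0, 0.656, 0.755, 0.0]
contact_force: [1.1, 0.9, 0.3]
gripper_width: 0.733
grasp_force: 67.9
```

The tray is held (pads at about 63 mm, 68 N). I'll lift it, carry it over the slot and turn it.

Call:
play_rows --pt "0 0 -15 0 0 0" --pt "0 0 -30 0 0 0" --pt "0 0 -35 0 0 0" --pt "0 0 -20 0 0 0"

```text
time: 6.78
tool_pos: [0.4566, 0.2715, 0.0942]
tool_rot: [0.001, 0.656, 0.755, 0.002]
contact_force: [1.3, 1.1, -1.0]
gripper_width: 0.736
grasp_force: 67.9
```

Call:
play_rows --pt "-20 -1.5 0 0 0 0" --pt "-36 -2.8 0 0 0 0" --pt "-36 -2.8 0 0 0 0" --pt "-36 -2.8 0 0 0 0" --pt "-36 -2.8 0 0 0 0"

```text
time: 7.2
tool_pos: [0.4652, 0.1054, 0.0908]
tool_rot: [0.0, 0.656, 0.755, 0.0]
contact_force: [1.4, -0.7, -0.5]
gripper_width: 0.735
grasp_force: 67.8
```

Call:
play_rows --pt "-32 -2.5 0 0 0 0" --pt "-19.7 -1.3 0 0 0 0" --pt "0 0 0 0 0 -4.3" --pt "0 0 0 0 0 -4.3" --pt "0 0 0 0 0 0"

```text
time: 7.62
tool_pos: [0.4688, 0.0545, 0.0907]
tool_rot: [-0.0, 0.598, 0.802, -0.0]
contact_force: [0.9, 0.2, -1.0]
gripper_width: 0.737
grasp_force: 67.7
```

Call:
play_rows --pt "0 0 0 0 0 0" --pt "0 0 0 0 0 0"

```text
time: 7.78
tool_pos: [0.4689, 0.0552, 0.0908]
tool_rot: [-0.0, 0.598, 0.801, -0.0]
contact_force: [0.7, -0.1, -0.4]
gripper_width: 0.737
grasp_force: 67.7
```

```bash
python3 - <<'E'
from h import *
f=grab('wrist','w3.png');s=manip.state();R=q2R(s['tool_rot']);print(s['tool_pos'],np.degrees(np.arctan2(R[1,1],R[0,1])),s['gripper_width'])
E
```

```text
[0.46888648 0.05529762 0.09079561] 16.53752763919836 0.7321154796568066
```

View pics/w3.png

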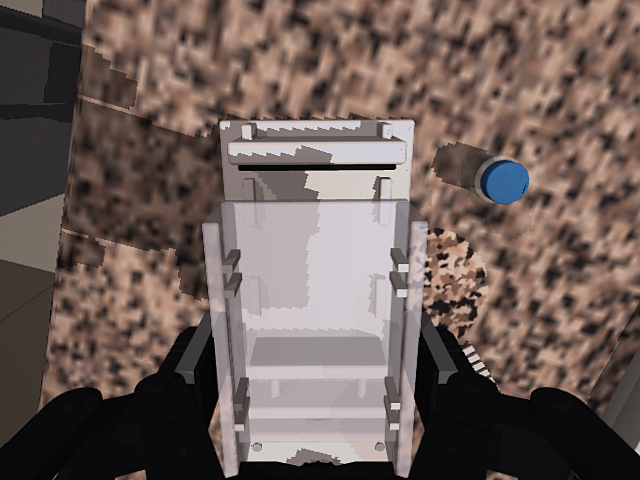

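The tray hangs parallel to the deck. The ribs at (249,200) and (385,200), the deck edges at (221,122) and (414,122), and the tray's walls at u 204 and 427 all lie nearly on one midline.

```bash
python3 - <<'E'
from h import *
f=grab('wrist');s=manip.state();p=s['tool_pos'];R=q2R(s['tool_rot'])
M=np.linalg.inv(np.array(f['mount']))
def T(u,v,z): return (R.T@(onz(f,u,v,z)-p)*1000).round(1)
for n,a,b,z in[('ribs',(249,200),(385,200),.017),('deck',(221,122),(414,122),.01),('wall top',(229,143),(406,143),.042)]:
    A,B=T(*a,z),T(*b,z);print(n,A,B,(A+B)/2)
zt=p[2]+.0087
print('tray tops',T(204,224,zt+.03),T(427,224,zt+.03),'near',T(232,476,zt+.03),T(402,476,zt+.03))
# expected slot centre and fixed wall face centre in tool frame
print('slot',R.T@(np.array([.4705,.0542,.01])-p)*1000)
print('gasket foot line v=168',T(240,168,.012),T(396,168,.012), 'gasket top edge v=163', T(238,163,.042))
E
```

```text
ribs [ 28.2 -35.7  73.8] [28.2 38.2 73.8] [28.2   1.25 73.8 ]
deck [ 68.6 -49.4  80.8] [68.5 52.4 80.8] [68.55  1.5  80.8 ]
wall top [ 60.8 -39.6  48.8] [60.8 42.4 48.8] [60.8  1.4 48.8]
tray tops [ 46.9 -30.8 -38.7] [ 46.8  31.9 -38.7] near [-43.1 -28.2 -38.7] [-43.1  30.2 -38.7]
slot [-1.53580862  1.18082721 80.83489089]
gasket foot line v=168 [ 44.8 -40.5  78.8] [44.7 44.  78.8] gasket top edge v=163 [ 51.7 -36.   48.8]
```

Call:
play_rows --pt "0 0.8 20 0 0 0" --pt "0 0 25 0 0 0" --pt "0 0 15 0 0 0" --pt "0 0 10 0 0 0" --pt "0 0 6 0 0 0"

```text
time: 8.3
tool_pos: [0.4715, 0.0535, 0.0167]
tool_rot: [0.002, 0.597, 0.802, -0.001]
contact_force: [-3.0, -9.7, 18.2]
gripper_width: 0.734
grasp_force: 74.1
```

Call:
play_rows --pt "0 0 0 0 0 0" --pt "0 0 2 0 0 0" --pt "0 0 2 0 0 0" --pt "0 0 2 0 0 0" --pt "0 0 2 0 0 0"

```text
time: 8.72
tool_pos: [0.4724, 0.0533, 0.0135]
tool_rot: [0.001, 0.598, 0.802, -0.002]
contact_force: [-23.4, -10.6, 53.1]
gripper_width: 0.732
grasp_force: 79.8
```

Call:
play_rows --pt "0 0 2 0 0 0" --pt "0 0 2 0 0 0" --pt "0 0 1 0 0 0" --pt "0 0 0 0 0 0"

```text
time: 9.05
tool_pos: [0.4724, 0.0533, 0.0133]
tool_rot: [-0.0, 0.597, 0.802, -0.003]
contact_force: [-37.9, -10.8, 75.3]
gripper_width: 0.735
grasp_force: 82.5
```

Something stopped the tray about 12 mm too high. I'll lift and look.

Call:
play_rows --pt "0 0 -8 0 0 0" --pt "0 0 -8 0 0 0" --pt "0 0 -14 0 0 0" --pt "0 0 0 0 0 0" --pt "0 0 0 0 0 0"

```text
time: 9.47
tool_pos: [0.4704, 0.0555, 0.0323]
tool_rot: [0.001, 0.598, 0.802, 0.001]
contact_force: [0.9, 0.5, -0.1]
gripper_width: 0.736
grasp_force: 73.1
```

```bash
python3 - <<'E'
from h import *
f=grab('wrist','w4.png');s=manip.state();R=q2R(s['tool_rot']);print(s['tool_pos'],np.degrees(np.arctan2(R[1,1],R[0,1])),s['gripper_width'],s['contact_force'])
cv2.imwrite('pics/w4c.png',f['image'][90:480,140:500,::-1])
c=grab('side')['image'][190:290,290:400]
b=cv2.resize(c,None,fx=3.6,fy=3.6,interpolation=cv2.INTER_CUBIC)
o=np.zeros((390,760,3),np.uint8);o[:,:360]=f['image'][90:480,140:500];o[:360,362:362+396]=b;cv2.imwrite('pics/w4c.png',o[:,:,::-1])
E
```

```text
[0.46962729 0.05551663 0.03145091] 16.578504972314967 0.7337013657530324 [-0.39842102  0.33708518 -1.13204516]
```

View pics/w4c.png

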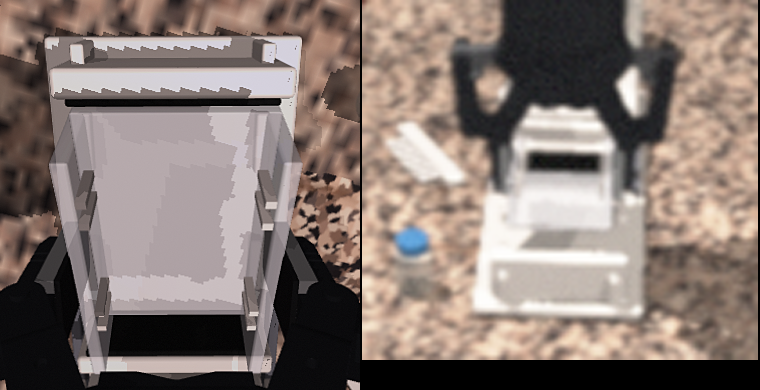

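The wrist crop shows the tray's floor from its far edge at v 200 to its near edge at v 403 (full-image pixels). The near edge lies right at the sliding wall's gasket, so I'll compute both ends.

```bash
python3 - <<'E'
from h import *
f=grab('wrist');s=manip.state();p=s['tool_pos'];R=q2R(s['tool_rot'])
def T(u,v,z): return (R.T@(onz(f,u,v,z)-p)*1000).round(1)
for dz in (0,.004,.008):
  zt=p[2]+.0087-dz
  print(dz,'floor far',T(210,200,zt+.005),T(422,200,zt+.005),'floor near',T(216,403,zt+.005),T(391,403,zt+.005))
  print('  tops far',T(190,253,zt+.03),T(441,253,zt+.03))
print('fixed gasket top edge',T(205,189,.042),T(420,189,.042),'wall top front',T(190,186,.042),T(437,184,.042))
print('sliding top edge',T(220,448,.0395),T(411,447,.0395))
print('slot',R.T@(np.array([.4705,.0542,.01])-p)*1000)
g=f['image'][:,:,:].astype(int).sum(2)
for u in(250,316,380): print(u,[(v,int(g[v,u])) for v in range(176,206,2)],[(v,int(g[v,u])) for v in range(396,464,3)])
E
```

```text
0 floor far [ 48.  -34.7 -13.6] [ 48.   36.5 -13.7] floor near [-33.6 -38.4 -13.7] [-33.6  30.4 -13.8]
  tops far [ 38.1 -35.4 -38.6] [ 38.1  36.9 -38.7]
0.004 floor far [ 47.1 -35.7  -9.6] [47.1 37.5 -9.7] floor near [-36.8 -39.5  -9.7] [-36.8  31.3  -9.8]
  tops far [ 36.7 -36.6 -34.6] [ 36.7  38.1 -34.7]
0.008 floor far [ 46.2 -36.7  -5.6] [46.2 38.5 -5.7] floor near [-40.  -40.6  -5.7] [-40.   32.1  -5.8]
  tops far [ 35.2 -37.8 -30.6] [ 35.3  39.4 -30.7]
fixed gasket top edge [ 51.3 -36.7 -11.2] [ 51.3  36.2 -11.3] wall top front [ 52.3 -41.6 -11.2] [ 53.   41.7 -11.3]
sliding top edge [-60.1 -39.6  -8.8] [-59.5  41.   -8.9]
slot [-1.64859146  1.18702753 20.71034236]
250 [(176, 633), (178, 632), (180, 681), (182, 360), (184, 364), (186, 361), (188, 294), (190, 163), (192, 9), (194, 23), (196, 66), (198, 296), (200, 344), (202, 398), (204, 516)] [(396, 455), (399, 449), (402, 447), (405, 143), (408, 185), (411, 190), (414, 190), (417, 196), (420, 203), (423, 210), (426, 145), (429, 33), (432, 0), (435, 0), (438, 12), (441, 11), (444, 34), (447, 35), (450, 504), (453, 596), (456, 
[... 213 characters left out ...]
(396, 493), (399, 494), (402, 471), (405, 0), (408, 15), (411, 13), (414, 12), (417, 19), (420, 13), (423, 16), (426, 20), (429, 12), (432, 17), (435, 15), (438, 16), (441, 15), (444, 32), (447, 36), (450, 426), (453, 527), (456, 571), (459, 569), (462, 572)]
380 [(176, 641), (178, 640), (180, 641), (182, 684), (184, 350), (186, 348), (188, 284), (190, 89), (192, 20), (194, 18), (196, 238), (198, 443), (200, 440), (202, 531), (204, 592)] [(396, 583), (399, 483), (402, 441), (405, 66), (408, 61), (411, 23), (414, 19), (417, 7), (420, 9), (423, 11), (426, 18), (429, 12), (432, 16), (435, 25), (438, 18), (441, 16), (444, 36), (447, 32), (450, 424), (453, 525), (456, 574), (459, 582), (462, 31)]
```

```bash
python3 - <<'E'
from h import *
f=grab('wrist');s=manip.state();p=s['tool_pos'];R=q2R(s['tool_rot'])
def T(u,v,z): return (R.T@(onz(f,u,v,z)-p)*1000).round(1)
g=f['image'].astype(int).sum(2)
for v in(230,262,290): print(v,[int(x) for x in g[v,184:222:2]],[int(x) for x in g[v,410:448:2]])
print([int(x) for x in g[198,196:240:2]],[int(x) for x in g[198,400:440:2]])
for up in(0,.010,.014,.018):
  zt=p[2]+.0087+up
  print(up,'floor far',T(210,199,zt+.005),T(422,199,zt+.005),'near',T(316,404,zt+.005),'tops far',T(190,253,zt+.03),T(441,253,zt+.03))
E
```

```text
230 [214, 224, 225, 231, 252, 262, 239, 330, 349, 349, 354, 355, 354, 358, 350, 432, 450, 444, 442] [440, 441, 436, 462, 419, 423, 420, 428, 426, 428, 429, 457, 643, 603, 295, 228, 227, 226, 239]
262 [200, 225, 232, 429, 465, 449, 440, 447, 514, 521, 523, 491, 407, 289, 301, 299, 300, 288, 441] [449, 401, 311, 322, 321, 317, 395, 508, 572, 584, 585, 582, 567, 505, 523, 467, 349, 392, 379]
290 [84, 67, 52, 47, 65, 80, 330, 450, 444, 512, 516, 519, 520, 514, 483, 326, 327, 325, 328] [357, 359, 364, 334, 456, 544, 588, 584, 582, 586, 585, 560, 462, 135, 155, 72, 68, 119, 343]
[374, 375, 378, 379, 376, 382, 405, 313, 262, 278, 276, 274, 278, 278, 278, 276, 276, 278, 277, 278, 280, 279] [446, 447, 447, 448, 447, 448, 449, 446, 451, 451, 576, 709, 670, 631, 626, 625, 628, 628, 627, 612]
0 floor far [ 48.4 -34.8 -13.6] [ 48.4  36.3 -13.7] near [-34.    0.8 -13.7] tops far [ 38.2 -35.5 -38.6] [ 38.2  36.7 -38.7]
0.01 floor far [ 50.7 -32.3 -23.6] [ 50.7  33.8 -23.7] near [-25.9   0.8 -23.7] tops far [ 41.8 -32.4 -48.6] [ 41.8  33.6 -48.7]
0.014 floor far [ 51.6 -31.3 -27.6] [ 51.6  32.8 -27.7] near [-22.7   0.8 -27.7] tops far [ 43.2 -31.1 -52.6] [ 43.3  32.4 -52.7]
0.018 floor far [ 52.5 -30.3 -31.6] [ 52.5  31.8 -31.7] near [-19.5   0.8 -31.7] tops far [ 44.7 -29.9 -56.6] [ 44.7  31.1 -56.7]
```

The tray has pitched about 16° in the grip with its far end up: it caught on the fixed wall's top. I'll carry it to the open bench past the caster's end, press it flat there, and regrasp it lower.

Call:
play_rows --pt "0 0 -25 0 0 0" --pt "0 0 -35 0 0 0" --pt "20 0 0 0 0 0" --pt "40 0 0 0 0 0" --pt "40 0 0 0 0 0"

```text
time: 10.08
tool_pos: [0.4414, 0.1516, 0.0922]
tool_rot: [0.0, 0.599, 0.801, 0.0]
contact_force: [0.3, 0.4, -0.2]
gripper_width: 0.735
grasp_force: 73.3
```

Call:
play_rows --pt "40 0 0 0 0 0" --pt "20 0 0 0 0 0" --pt "0 0 35 0 0 0" --pt "0 0 30 0 0 0" --pt "0 0 15 0 0 0"

```text
time: 10.5
tool_pos: [0.421, 0.2084, 0.0077]
tool_rot: [-0.002, 0.597, 0.802, -0.002]
contact_force: [-1.0, -0.7, -0.8]
gripper_width: 0.732
grasp_force: 73.2
```

Call:
play_rows --pt "0 0 4 0 0 0" --pt "0 0 4 0 0 0" --pt "0 0 4 0 0 0" --pt "0 0 4 0 0 0" --pt "0 0 4 0 0 0"

```text
time: 10.92
tool_pos: [0.4274, 0.2111, -0.0033]
tool_rot: [0.0, 0.598, 0.801, 0.003]
contact_force: [-6.0, 8.8, 21.1]
gripper_width: 0.738
grasp_force: 77.1
```

Call:
play_rows --pt "0 0 2 0 0 0" --pt "0 0 2 0 0 0" --pt "0 0 0 0 0 0"

```text
time: 11.17
tool_pos: [0.4289, 0.2116, -0.0066]
tool_rot: [0.002, 0.598, 0.801, 0.005]
contact_force: [-3.7, 6.7, 17.2]
gripper_width: 0.736
grasp_force: 77.6
```

Nearly flat now. I'll open, lower slightly, and measure from there.

Call:
play_rows --pt "0 0 0 0 0 0" --pt "0 0 0 0 0 0" --pt "0 0 -8 0 0 0" --pt "0 0 -40 0 0 0" --pt "0 0 -40 0 0 0" --hand 85

```text
time: 11.58
tool_pos: [0.4216, 0.2075, 0.0747]
tool_rot: [-0.002, 0.598, 0.802, -0.003]
contact_force: [2.2, 0.7, -0.0]
gripper_width: 0.994
grasp_force: 0.0
```

Call:
play_rows --pt "-10 0 -40 0 0 0" --pt "-20 0 -40 0 0 0" --pt "-20 0 -35 0 0 0" --pt "0 0 0 0 0 0" --pt "0 0 0 0 0 0"

```text
time: 12.0
tool_pos: [0.44, 0.1615, 0.1918]
tool_rot: [0.002, 0.599, 0.801, 0.002]
contact_force: [0.3, -0.2, -0.5]
gripper_width: 0.993
grasp_force: 0.0
```

```bash
python3 - <<'E'
from h import *
import pickle
f=grab('wrist','w5.png');s=manip.state();pickle.dump((f,s),open('w5.pkl','wb'));print(s['tool_pos'])
g=cv2.cvtColor(f['image'],cv2.COLOR_RGB2HSV)
m=((g[:,:,1]<40)&(g[:,:,2]>130)).astype(np.uint8)
m=cv2.morphologyEx(m,cv2.MORPH_OPEN,np.ones((5,5)));m=cv2.morphologyEx(m,cv2.MORPH_CLOSE,np.ones((9,9)))
n,l,st,c=cv2.connectedComponentsWithStats(m)
for i in range(1,n):
    if st[i,4]>1500:
        k=max(cv2.findContours((l==i).astype(np.uint8),0,1)[0],key=cv2.contourArea)
        a=cv2.approxPolyDP(k,6,True)[:,0];print(st[i].tolist(),a.tolist())
E
```

```text
[0.43840487 0.16165584 0.18911513]
[22, 30, 51, 49, 1754] [[61, 30], [22, 40], [24, 76], [67, 78], [72, 49], [56, 48]]
[274, 66, 93, 143, 11918] [[274, 66], [277, 207], [284, 200], [354, 200], [360, 208], [366, 67]]
[250, 251, 124, 135, 14411] [[251, 252], [257, 373], [273, 384], [360, 385], [360, 375], [369, 374], [373, 251]]
[264, 407, 105, 61, 4138] [[265, 408], [282, 416], [283, 432], [267, 433], [264, 460], [306, 467], [366, 460], [368, 424], [345, 431], [345, 415], [361, 407]]
```

View pics/w5.png

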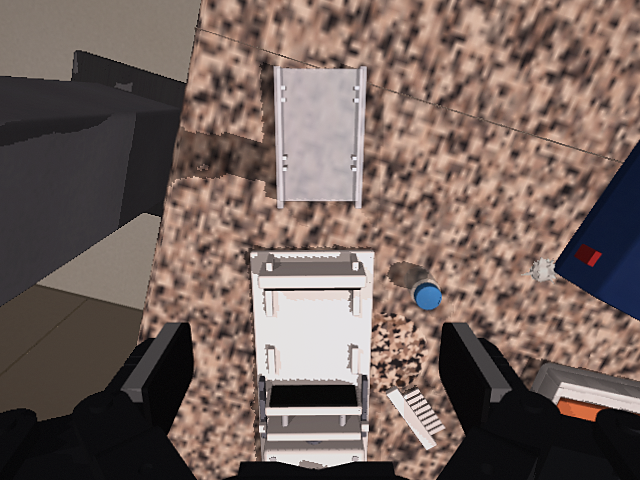

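The picture shows the tray flat on the bench, its corners near (274,66), (366,67), (361,208) and (277,208). The caster below it has the fixed wall's lower edge at v 289 and the sliding gasket from v 386 (foot) to v 407 (top).

```bash
python3 - <<'E'
from h import *
import pickle
f,s=pickle.load(open('w5.pkl','rb'));p=s['tool_pos'];R=q2R(s['tool_rot'])
def T(u,v,z): return (R.T@(onz(f,u,v,z)-p)*1000).round(1)
for u,v in[(274,66),(366,67),(361,208),(277,208)]: print('tray',T(u,v,.03))
print('fixed',T(316,287,.042),T(316,290,.042),'sl foot',T(316,386,.01),'sl top',T(316,408,.0395))
for u,v in[(270,303),(357,302),(270,359),(354,358)]: print('rib',T(u,v,.017))
print('deck',T(251,252,.01),T(374,251,.01))
g=f['image'].astype(int).sum(2)
for u in(300,330): print([(v,int(g[v,u])) for v in range(270,300,1)],[(v,int(g[v,u])) for v in range(378,418,2)])
for v in(303,359): print(v,[(u,int(g[v,u])) for u in range(258,284)],[(u,int(g[v,u])) for u in range(342,368)])
E
```

```text
tray [100.6 -25.5 159.1]
tray [ 99.9  37.2 159.2]
tray [  1.3  37.  159.2]
tray [  1.4 -26.5 159.1]
fixed [-58.4   2.8 147.1] [-61.    2.8 147.1] sl foot [-172.6    2.8  179.1] sl top [-172.7    2.7  149.6]
rib [-84.3 -36.  172.1]
rib [-83.7  37.6 172.2]
rib [-139.   -37.8  172.1]
rib [-138.4   36.5  172.2]
deck [-41. -51. 179.] [-40.5  51.2 179.2]
[(270, 314), (271, 311), (272, 314), (273, 310), (274, 293), (275, 384), (276, 631), (277, 669), (278, 691), (279, 688), (280, 684), (281, 685), (282, 682), (283, 682), (284, 684), (285, 683), (286, 707), (287, 692), (288, 221), (289, 0), (290, 296), (291, 686), (292, 668), (293, 652), (294, 653), (295, 651), (296, 651), (297, 652), (298, 650), (299, 645)] [(378, 710), (380, 383), (382, 418), (384, 370), (386, 1), (388, 27), (390, 27), (392, 28), (394, 25), (396, 23), (398, 25), (400, 28), (402, 24), (404, 39), (406, 122), (408, 666), (410, 680), (412, 677), (414, 728), (416, 276)]
[(270, 314), (271, 312), (272, 314), (273, 308), (274, 274), (275, 448), (276, 648), (277, 683), (278, 691), (279, 688), (280, 688), (281, 686), (282, 684), (28
[... 989 characters left out ...]
362, 680), (363, 689), (364, 685), (365, 688), (366, 685), (367, 685)]
359 [(258, 688), (259, 680), (260, 679), (261, 680), (262, 682), (263, 682), (264, 688), (265, 712), (266, 473), (267, 356), (268, 624), (269, 689), (270, 685), (271, 682), (272, 688), (273, 705), (274, 524), (275, 517), (276, 633), (277, 649), (278, 643), (279, 637), (280, 678), (281, 685), (282, 683), (283, 680)] [(342, 684), (343, 683), (344, 684), (345, 685), (346, 704), (347, 561), (348, 362), (349, 399), (350, 346), (351, 414), (352, 641), (353, 700), (354, 685), (355, 683), (356, 687), (357, 671), (358, 649), (359, 650), (360, 668), (361, 687), (362, 684), (363, 682), (364, 683), (365, 684), (366, 684), (367, 685)]
```

The marks disagree by a few mm along the caster's axis. I'll sample both wrist pictures along the caster's midline and cross the two views to get the wall positions.

```bash
python3 - <<'E'
from h import *
import pickle
ex=np.array([np.cos(np.radians(-73.2)),np.sin(np.radians(-73.2)),0]);ey=np.array([-ex[1],ex[0],0]);o=np.array([.4705,.0542,.01])
A=pickle.load(open('wc.pkl','rb'));B=pickle.load(open('w5.pkl','rb'))[0]
for n,f in(('A',A),('B',B)):
  C=-f['R'].T@f['t'];d=C-o;print(n,'cam in slot frame',(d@ex*1e3).round(1),(d@ey*1e3).round(1),(d[2]*1e3).round(1))
  g=cv2.GaussianBlur(f['image'],(3,3),0).astype(int).sum(2)
  for yy in(-.012,.012):
    ts=np.arange(-.10,.115,.0005);val=[]
    for t in ts:
        u,v=proj(f,o+ex*t+ey*yy);val.append(g[int(round(v)),int(round(u))] if 0<=v<480 and 0<=u<640 else -1)
    val=np.array(val);i=np.where(np.abs(np.diff(val))>70)[0]
    # group
    out=[];last=-9
    for k in i:
        if k-last>2: out.append([k,k])
        else: out[-1][1]=k
        last=k
    print(yy,[(float(((ts[a]+ts[b+1])/2*1e3).round(1)),int(val[max(a-1,0)]),int(val[min(b+2,len(val)-1)])) for a,b in out])
E
```

```text
A cam in slot frame -29.1 -51.6 364.2
-0.012 [(-93.2, -1, 399), (-70.7, 431, 696), (-68.0, 688, 459), (-66.2, 459, 675), (-55.0, 685, 53), (-50.0, 43, 631), (52.8, 648, 426), (57.3, 412, 73), (67.5, 55, 695), (85.3, 630, 357), (98.3, 311, 650), (106.3, 681, 388)]
0.012 [(-89.2, -1, 363), (-70.7, 512, 684), (-67.2, 668, 568), (-54.7, 617, 48), (-49.5, 40, 687), (53.3, 716, 494), (57.3, 449, 56), (67.5, 60, 703), (84.8, 662, 351), (98.3, 333, 635), (106.3, 691, 403)]
B cam in slot frame -191.9 2.0 337.1
-0.012 [(-75.2, 432, 269), (-71.5, 280, 665), (-67.5, 654, 463), (-50.0, 318, 666), (-37.5, 697, 667), (52.8, 674, 447), (58.8, 416, 32), (82.3, 56, 491), (84.3, 491, 652), (91.8, 634, 449), (93.3, 449, 309), (113.3, 347, 604)]
0.012 [(-75.7, 379, 302), (-71.2, 318, 689), (-66.5, 658, 431), (-49.7, 326, 677), (-37.7, 695, 636), (54.3, 667, 446), (58.3, 414, 105), (60.3, 105, 15), (83.3, 79, 667), (92.3, 694, 293), (112.3, 310, 523), (114.3, 523, 628)]
```

Crossing the two views puts the fixed face at t ≈ -50.5 and the sliding face at t ≈ 58. So the middle of the opening is 3.8 mm nearer the knob than my rib estimate, which explains the collision. I'll regrasp, then move -166.7 mm along tool x to the new slot at (0.4716,0.0506).

Call:
play_rows --pt "25.4 2.7 33 0 0 0" --pt "25.4 2.8 33 0 0 0" --pt "0 0 40 0 0 0" --pt "0 0 40 0 0 0" --pt "0 0 30 0 0 0"

```text
time: 12.47
tool_pos: [0.4244, 0.2118, 0.0068]
tool_rot: [-0.002, 0.597, 0.802, -0.003]
contact_force: [0.3, -0.0, 0.6]
gripper_width: 0.992
grasp_force: 0.0
```

Call:
play_rows --pt "0 0 15 0 0 0" --pt "0 0 7 0 0 0" --pt "0 0 5 0 0 0" --pt "0 0 0 0 0 0"

```text
time: 12.8
tool_pos: [0.4277, 0.212, -0.0159]
tool_rot: [-0.001, 0.598, 0.802, -0.001]
contact_force: [0.7, -0.0, 0.3]
gripper_width: 0.996
grasp_force: 0.0
```

Call:
play_rows --pt "0 0 0 0 0 0" --pt "0 0 0 0 0 0" --pt "0 0 0 0 0 0" --pt "0 0 0 0 0 0" --pt "0 0 0 0 0 0" --hand 50

```text
time: 13.22
tool_pos: [0.4304, 0.2127, -0.0129]
tool_rot: [0.001, 0.598, 0.802, 0.001]
contact_force: [0.2, -0.2, 6.6]
gripper_width: 0.737
grasp_force: 67.9
```

Call:
play_rows --pt "0 0 -10 0 0 0" --pt "0 0 -30 0 0 0" --pt "0 0 -35 0 0 0" --pt "0 0 -15 0 0 0" --pt "-20 0 0 0 0 0"

```text
time: 13.63
tool_pos: [0.4373, 0.1954, 0.0809]
tool_rot: [0.002, 0.597, 0.803, 0.004]
contact_force: [0.3, -0.2, -0.2]
gripper_width: 0.738
grasp_force: 67.3
```

Call:
play_rows --pt "-35 -1 0 0 0 0" --pt "-35 -1.4 0 0 0 0" --pt "-35 -1 0 0 0 0" --pt "-28 -1 0 0 0 0" --pt "-13.7 -1 0 0 0 0"

```text
time: 14.05
tool_pos: [0.4716, 0.0481, 0.0758]
tool_rot: [0.001, 0.599, 0.801, -0.0]
contact_force: [0.1, -0.1, 0.5]
gripper_width: 0.74
grasp_force: 67.3
```

Call:
play_rows --pt "0 0 0 0 0 0" --pt "0 0 0 0 0 0"

```text
time: 14.22
tool_pos: [0.471, 0.0504, 0.0755]
tool_rot: [-0.0, 0.599, 0.801, 0.0]
contact_force: [-0.3, -0.0, -0.7]
gripper_width: 0.732
grasp_force: 67.2
```

```bash
python3 - <<'E'
from h import *
f=grab('wrist','w6.png');s=manip.state();R=q2R(s['tool_rot']);p=s['tool_pos'];print(p,np.degrees(np.arctan2(R[1,1],R[0,1])),s['contact_force'],R.T@(np.array([.4716,.0506,.01])-p)*1000)
g=f['image'].astype(int).sum(2)
for u in(290,316,340): print(u,[(v,int(g[v,u])) for v in range(150,240,2)])
for v in(215,235,255): print(v,[int(x) for x in g[v,180:240:2]],[int(x) for x in g[v,390:450:2]])
E
```

```text
[0.47082034 0.05110122 0.07531259] 16.545582644877296 [-0.67627074 -0.27411432 -0.30599781] [-0.74086164  0.6244716  65.31198011]
290 [(150, 619), (152, 621), (154, 626), (156, 541), (158, 3), (160, 29), (162, 25), (164, 128), (166, 302), (168, 296), (170, 295), (172, 293), (174, 297), (176, 294), (178, 294), (180, 299), (182, 294), (184, 295), (186, 296), (188, 295), (190, 294), (192, 295), (194, 298), (196, 268), (198, 267), (200, 492), (202, 550), (204, 542), (206, 542), (208, 545), (210, 545), (212, 544), (214, 544), (216, 542), (218, 542), (220, 545), (222, 545), (224, 543), (226, 542), (228, 545), (230, 545), (232, 544), (234, 542), (236, 542), (238, 543)]
316 [(150, 658), (152, 341), (154, 339), (156, 271), (158, 2), (160, 22), (162, 12), (164, 412), (166, 638), (168, 619), (170, 607), (172, 602), (174, 611), (176, 258), (178, 539), (180, 523), (182, 624), (184, 616), (186, 602), (188, 600), (190, 619), (192, 528), (194, 557), (196, 251), (198, 238), (200, 492), (202, 556), (204, 548), (206, 547), (208, 550), (210, 547), (212, 547), (214, 547), (216, 547), (218, 549), (220, 54
[... 862 characters left out ...]
 356, 227, 242, 246, 257, 272, 278, 278, 271, 271, 215, 228, 280, 329, 360, 316, 278, 244, 297]
235 [98, 131, 171, 213, 192, 147, 104, 90, 118, 137, 399, 483, 478, 475, 473, 474, 473, 464, 429, 256, 253, 378, 398, 400, 399, 397, 396, 409, 543, 535] [623, 624, 625, 646, 371, 396, 393, 394, 395, 399, 378, 264, 245, 383, 490, 523, 523, 538, 547, 553, 568, 498, 504, 506, 505, 510, 406, 78, 382, 488]
255 [121, 141, 158, 174, 187, 168, 131, 98, 89, 108, 117, 363, 459, 437, 429, 441, 450, 463, 437, 362, 221, 306, 303, 205, 211, 208, 214, 195, 171, 187] [625, 653, 301, 211, 262, 271, 266, 266, 262, 333, 264, 145, 282, 421, 503, 585, 583, 602, 604, 606, 532, 500, 311, 372, 385, 361, 293, 138, 90, 69]
```

```bash
python3 - <<'E'
from h import *
f=grab('wrist');s=manip.state();R=q2R(s['tool_rot']);p=s['tool_pos']
def T(u,v,z): return (R.T@(onz(f,u,v,z)-p)*1000).round(1)
z=p[2]+.0129
print('fixed top',T(316,163.5,.042),T(316,157,.042),'tray far bottom/top',T(316,196,z),T(316,199,z+.005))
print('walls outer v235',T(199.5,235,z+.03),T(443,235,z+.03))
g=f['image'].astype(int).sum(2)
for v in (110,115,120): print(v,[(u,int(g[v,u])) for u in range(215,235,1)],[(u,int(g[v,u])) for u in range(402,425,1)])
E
```

```text
fixed top [53.2  0.7 33.3] [56.   0.8 33.3] tray far bottom/top [ 48.9   0.7 -12.9] [ 49.    0.7 -17.9]
walls outer v235 [ 44.6 -31.1 -42.9] [ 44.5  35.4 -42.9]
110 [(215, 188), (216, 203), (217, 220), (218, 241), (219, 110), (220, 138), (221, 146), (222, 142), (223, 136), (224, 131), (225, 120), (226, 109), (227, 101), (228, 91), (229, 110), (230, 124), (231, 137), (232, 154), (233, 162), (234, 181)] [(402, 241), (403, 235), (404, 240), (405, 212), (406, 99), (407, 110), (408, 111), (409, 116), (410, 110), (411, 128), (412, 209), (413, 196), (414, 232), (415, 219), (416, 212), (417, 205), (418, 211), (419, 219), (420, 231), (421, 237), (422, 241), (423, 243), (424, 239)]
115 [(215, 600), (216, 600), (217, 599), (218, 601), (219, 601), (220, 606), (221, 629), (222, 324), (223, 357), (224, 369), (225, 371), (226, 373), (227, 374), (228, 370), (229, 374), (230, 371), (231, 372), (232, 371), (233, 368), (234, 364)] [(402, 626), (403, 628), (404, 626), (405, 626), (406, 626), (407, 628), (408, 625), (409, 628), (410, 626), (411, 625), (412, 624), (413, 626), (414, 628), (415, 626), (416, 626), (417, 628), (418, 630), (419, 611), (420, 475), (421, 128), (422, 172), (423, 189), (424, 204)]
120 [(215, 632), (216, 651), (217, 322), (218, 347), (219, 342), (220, 341), (221, 346), (222, 359), (223, 368), (224, 366), (225, 371), (226, 371), (227, 367), (228, 369), (229, 369), (230, 370), (231, 369), (232, 368), (233, 326), (234, 558)] [(402, 630), (403, 628), (404, 629), (405, 626), (406, 626), (407, 627), (408, 627), (409, 628), (410, 627), (411, 627), (412, 631), (413, 629), (414, 613), (415, 545), (416, 634), (417, 632), (418, 623), (419, 584), (420, 342), (421, 264), (422, 293), (423, 307), (424, 323)]
```

The gap to the fixed wall is now about 4 mm. I'll descend slowly and check forces.

Call:
play_rows --pt "0 0.5 12 0 0 0" --pt "0 0 15 0 0 0" --pt "0 0 8 0 0 0" --pt "0 0 0 0 0 0" --pt "0 0 0 0 0 0"

```text
time: 14.73
tool_pos: [0.4707, 0.0516, 0.0392]
tool_rot: [-0.001, 0.597, 0.802, -0.001]
contact_force: [1.0, -0.5, 0.1]
gripper_width: 0.733
grasp_force: 67.2
```

Call:
play_rows --pt "0 0 4 0 0 0" --pt "0 0 4 0 0 0" --pt "0 0 4 0 0 0" --pt "0 0 0 0 0 0"

```text
time: 15.07
tool_pos: [0.4712, 0.051, 0.0276]
tool_rot: [-0.0, 0.598, 0.802, -0.0]
contact_force: [0.4, 1.0, 0.2]
gripper_width: 0.737
grasp_force: 67.2
```

Call:
play_rows --pt "0 0 3 0 0 0" --pt "0 0 3 0 0 0" --pt "0 0 3 0 0 0" --pt "0 0 0 0 0 0"

```text
time: 15.4
tool_pos: [0.4711, 0.051, 0.0185]
tool_rot: [-0.001, 0.598, 0.802, -0.0]
contact_force: [0.3, 0.4, -0.6]
gripper_width: 0.735
grasp_force: 67.2
```

```bash
python3 - <<'E'
from h import *
s=manip.state();print(s['tool_pos'],s['contact_force'],s['ft_torque'])
E
```

```text
[0.47114282 0.05097071 0.01852161] [ 0.25032722  0.35785906 -0.57755596] [ 0.00711126 -0.08316724  0.01221224]
```

Past the wall tops with no contact, so I'll go on to the deck.

Call:
play_rows --pt "0 0 4 0 0 0" --pt "0 0 4 0 0 0" --pt "0 0 3 0 0 0" --pt "0 0 0 0 0 0"

```text
time: 15.73
tool_pos: [0.4709, 0.051, 0.0073]
tool_rot: [-0.001, 0.598, 0.802, -0.0]
contact_force: [0.2, 0.1, -0.9]
gripper_width: 0.743
grasp_force: 67.2
```

Call:
play_rows --pt "0 0 3 0 0 0" --pt "0 0 3 0 0 0" --pt "0 0 3 0 0 0" --pt "0 0 0 0 0 0"

```text
time: 16.07
tool_pos: [0.4711, 0.051, -0.0015]
tool_rot: [-0.001, 0.598, 0.802, -0.0]
contact_force: [0.6, 0.0, -1.0]
gripper_width: 0.736
grasp_force: 67.2
```

Call:
play_rows --pt "0 0 1 0 0 0" --pt "0 0 1 0 0 0" --pt "0 0 0 0 0 0"

```text
time: 16.32
tool_pos: [0.4717, 0.051, -0.0027]
tool_rot: [0.0, 0.598, 0.802, 0.0]
contact_force: [1.1, 0.2, -1.4]
gripper_width: 0.734
grasp_force: 67.4
```

Call:
play_rows --pt "0 0 1 0 0 0" --pt "0 0 0 0 0 0"

```text
time: 16.48
tool_pos: [0.4719, 0.051, -0.0029]
tool_rot: [-0.0, 0.598, 0.802, -0.0]
contact_force: [-3.9, -0.3, 4.2]
gripper_width: 0.74
grasp_force: 67.8
```

The tray is seated at the expected height with light contact. I'll release it, rise, and go above the knob.

Call:
play_rows --pt "0 0 0 0 0 0" --pt "0 0 0 0 0 0" --pt "0 0 0 0 0 0" --pt "0 0 0 0 0 0" --pt "0 0 0 0 0 0" --hand 85

```text
time: 16.9
tool_pos: [0.4717, 0.051, -0.0038]
tool_rot: [-0.0, 0.598, 0.802, -0.0]
contact_force: [0.1, -0.2, 0.2]
gripper_width: 0.994
grasp_force: 0.0
```

Call:
play_rows --pt "0 0 -10 0 0 0" --pt "0 0 -30 0 0 0" --pt "0 0 -40 0 0 0" --pt "0 0 -40 0 0 0" --pt "0 0 -40 0 0 0"

```text
time: 17.32
tool_pos: [0.4711, 0.051, 0.1585]
tool_rot: [-0.0, 0.598, 0.802, 0.0]
contact_force: [0.2, 0.7, 0.2]
gripper_width: 0.997
grasp_force: 0.0
```

Call:
play_rows --pt "-30 0 -20 0 0 0" --pt "-40 0 -20 0 0 0" --pt "-40 0 0 0 0 0" --pt "-28 0 0 0 0 0" --pt "0 0 0 0 0 0"

```text
time: 17.73
tool_pos: [0.5115, -0.083, 0.1967]
tool_rot: [0.002, 0.6, 0.8, -0.0]
contact_force: [-0.9, -0.3, 0.3]
gripper_width: 0.994
grasp_force: 0.0
```

Call:
play_rows --pt "0 0 0 0 0 0" --pt "0 0 0 0 0 0"

```text
time: 17.9
tool_pos: [0.51, -0.0783, 0.1951]
tool_rot: [-0.0, 0.598, 0.802, 0.0]
contact_force: [-0.7, 0.7, -0.4]
gripper_width: 0.993
grasp_force: 0.0
```

```bash
python3 - <<'E'
from h import *
import pickle
f=grab('wrist','w7.png');s=manip.state();pickle.dump((f,s),open('w7.pkl','wb'));R=q2R(s['tool_rot']);p=s['tool_pos'];print(p,np.degrees(np.arctan2(R[1,1],R[0,1])))
def T(u,v,z): return (R.T@(onz(f,u,v,z)-p)*1000).round(1)
K=np.array([.5120,-.083,.06]);u,v=proj(f,K).astype(int);print(u,v)
g=f['image'].astype(int).max(2)
m=np.zeros((480,640),np.uint8);w=70
m[max(0,v-w):v+w,u-w:u+w]=(g[max(0,v-w):v+w,u-w:u+w]<45)
m=cv2.morphologyEx(m,cv2.MORPH_OPEN,np.ones((3,3)))
n,l,st,c=cv2.connectedComponentsWithStats(m)
for i in range(1,n):
    if st[i,4]>80: print(st[i].tolist(),c[i].round(1))
# coarse ascii of brightness
for vv in range(v-48,v+48,4): print(vv,' '.join('%3d'%g[vv:vv+4,uu:uu+4].mean() for uu in range(u-52,u+56,4)))
E
```

```text
[ 0.50990967 -0.07783661  0.19490796] 16.61692351212484
315 227
[287, 194, 59, 67, 2804] [315.2 224.3]
179 134 152 159 159 159 182 235 234 234 234 235 235 235 235 236 236 236 236 236 236 237 237 237 238 238 214 227
183  89 111 161 159 158 207 234 234 234 235 237 235 235 235 235 236 236 236 236 236 236 237 237 237 231 209 225
187 106 119 129 141 190 228 234 233 228 188 167 189 214 239 236 235 235 236 236 236 236 237 237 237 236 213 232
191 210 179 148 162 228 234 234 235 214 159 155 159 127 103 170 194 239 237 236 236 236 237 237 237 237 237 237
195 232 233 235 234 233 233 231 182 168 133  24  17  10   9   8  12  99 205 238 236 236 237 237 237 237 237 237
199 232 232 233 233 233 234 189 150  57  14  13  14  13   8   7   7   8  18 157 238 236 236 237 237 237 237 237
203 232 233 233 233 233 194 140  71  13  19  12  12  10  13  16  13  10  10  24 202 237 236 236 236 237 237 236
207 232 232 233 233 234 161  89  12  20  18  12  12   9  18  24  25  24  18  18  31 238 236 236 236 236 236 237
211 232 232 232 233 230 131  55  14  21  11  12  11  11  21  26  30  28  21  29  12 196 235 236 236 2
[... 990 characters left out ...]
 233 233 234 234 233 212 235
251 202 177 219 232 232 232 232 233 220  10  21  23  25  25 218 237 234 233 233 233 233 233 234 234 213 216 226
255 218 190 226 232 232 232 233 233 233 110  19  20  25  82 236 233 233 233 233 233 234 234 234 234 225 216 234
259 207 209 197 204 200 201 187 180 199 211 205 141  96 185 205 198 189 178 192 200 195 210 217 210 194 194 203
263 166 180 142 156 123 128 132 113 152 150 185 185 189 200 197 159 156 145 145 156 145 164 160 122  90 133 178
267 173 169 129 109 101 102 124  98 125  93 185 171 169 174 173  99 187 193 140 124  72  88  61  66 148 168 168
271 170 181 124 135 135 139 142 131 113 107 171 161 116 112 128 131 177 184 189 143  55  68  59 144 175 144 137
```

The printed values show the bar's lit top running from about (325,211) to (309,255). I'll fit its edges.

```bash
python3 - <<'E'
from h import *
import pickle
f,s=pickle.load(open('w7.pkl','rb'));R=q2R(s['tool_rot']);p=s['tool_pos']
def T(u,v,z): return (R.T@(onz(f,u,v,z)-p)*1000)
g=cv2.GaussianBlur(f['image'],(3,3),0).astype(float).sum(2)
for v in range(196,258,4): print(v,' '.join('%d'%x for x in g[v,288:346:2]))
def b(z):
  print(z,[T(u,v,z).round(1).tolist()[:2] for u,v in[(325,211),(309,255)]])
b(.07)
# skirt outline circle: block dark pixels vs white, right/left/top parts
m=(g<200).astype(np.uint8)
k=max(cv2.findContours(m[185:262,280:350].copy(),0,1)[0],key=cv2.contourArea)[:,0]+[280,185]
P=np.array([T(u,v,.048)[:2] for u,v in k]);
c=np.array([1.,-6]);print(len(k))
from scipy.optimize import least_squares
r=least_squares(lambda q:np.hypot(P[:,0]-q[0],P[:,1]-q[1])-22,[-5,0],loss='soft_l1');d=np.hypot(*(P-r.x).T)
print('skirt centre',r.x,np.percentile(d,[5,50,95]).round(1))
i=np.where(d>24.5)[0];print([(k[j].tolist(),d[j].round(1)) for j in i[::6]])
print('expected', R.T@(np.array([.5122,-.084,.06])-p)*1000)
E
```

```text
196 705 683 638 472 478 443 458 324 96 26 55 24 25 29 30 22 20 26 39 65 393 434 627 714 702 702 703 702 703
200 656 391 447 430 191 96 36 28 35 38 44 44 41 35 22 24 21 22 21 20 22 22 44 97 417 715 704 703 703
204 400 357 289 62 37 43 59 52 35 37 37 35 33 22 31 44 47 41 34 26 26 22 24 37 34 263 687 704 703
208 334 114 32 31 50 75 59 36 36 36 37 34 25 29 48 65 72 71 70 66 60 59 46 53 53 41 35 345 713
212 226 33 31 56 68 71 36 30 34 36 36 29 26 43 60 71 74 79 87 95 89 81 63 62 90 70 42 79 575
216 54 31 59 66 30 27 27 28 32 34 33 24 37 55 67 72 78 86 90 90 76 73 50 86 86 89 68 36 126
220 35 38 64 45 27 26 27 29 29 26 22 32 51 64 71 78 83 89 97 78 74 51 80 85 85 87 80 45 74
224 25 42 62 29 28 27 27 27 25 21 25 45 60 69 76 80 87 93 89 81 52 65 84 82 83 85 84 52 118
228 25 38 40 27 28 28 26 28 26 18 38 59 66 74 79 83 90 94 86 58 57 80 80 81 81 83 74 39 84
232 233 22 22 28 28 28 25 28 19 26 49 66 71 77 83 87 92 93 68 51 76 78 79 79 82 83 60 46 529
236 341 85 15 25 28 28 27 19 22 39 53 64 75 81 85 88 93 75 48 66 76 77 77 79 79 53 27 267 684
240 579 409 353 102 12 25 22 21 33 50 62 66 71 79 86 89 82 52 59 75 74 75 77 71 34 205 663 692 679
244 671 673 676 688 371 12 16 29 47 57 63 69 73 77 80 83 60 52 71 74 72 49 29 32 396 690 678 677 677
248 670 668 670 670 691 482 40 40 56 62 68 70 74 77 77 60 31 27 35 20 268 591 691 682 677 677 677 677 676
252 668 668 669 669 688 408 22 50 60 65 66 71 74 78 62 111 607 692 686 684 678 674 675 675 674 676 675 674 674
256 667 667 667 668 675 618 226 32 45 60 68 73 76 71 54 491 681 672 672 672 672 674 674 674 672 672 673 673 675
0.07 [[8.6, 6.7], [-22.8, -4.2]]
181
skirt centre [-6.68854176 -0.02184299] [20.1 21.6 27.4]
[([299, 252], np.float64(24.8)), ([303, 257], np.float64(27.3)), ([309, 259], np.float64(27.7)), ([315, 259], np.float64(27.3))]
expected [ -6.63917154   0.45676393 134.90405496]
```

```bash
python3 - <<'E'
from h import *
import pickle
f,s=pickle.load(open('w7.pkl','rb'));R=q2R(s['tool_rot']);p=s['tool_pos']
def T(u,v,z): return (R.T@(onz(f,u,v,z)-p)*1000)[:2]
v=np.arange(216,249,4)
for n,u in(('right',[332,330,328,326.6,326,324,322,321,318.5]),('left',[312,311,309.5,308,307,305.5,304,302.5,301])):
    P=np.array([T(a,b,.07) for a,b in zip(u,v)]);c=P.mean(0);d=np.linalg.svd(P-c)[2][0];d*=np.sign(d[0])
    nrm=np.array([-d[1],d[0]]);print(n,'angle in tool',np.degrees(np.arctan2(d[1],d[0])).round(1),'offset from axis',((c-[-6.7,0.2])@nrm).round(1))
E
```

```text
right angle in tool 20.6 offset from axis 6.2
left angle in tool 18.7 offset from axis -5.7
```

The skirt centre is at tool (-6.7,0.2), within 0.5 mm of where it should be. The bar lies about +20° about tool z, on a detent. I'll move over it, turn 20°, lower the hand and close.

Call:
play_rows --pt "-6.7 0.2 30 0 0 0" --pt "0 0 30 0 0 6.7" --pt "0 0 30 0 0 6.7" --pt "0 0 25 0 0 6.6" --pt "0 0 15 0 0 0" --hand 55

```text
time: 18.37
tool_pos: [0.51, -0.0829, 0.0614]
tool_rot: [-0.002, 0.729, 0.685, -0.001]
contact_force: [-0.2, 0.8, -0.4]
gripper_width: 0.643
grasp_force: 0.0
```

Call:
play_rows --pt "0 0 10 0 0 0" --pt "0 0 6 0 0 0" --pt "0 0 5 0 0 0" --pt "0 0 0 0 0 0" --pt "0 0 0 0 0 0"

```text
time: 18.78
tool_pos: [0.5131, -0.085, 0.0449]
tool_rot: [0.001, 0.728, 0.686, 0.0]
contact_force: [0.5, -0.9, 0.1]
gripper_width: 0.647
grasp_force: 0.0
```

```bash
cat > tq.py <<'E'
from h import *
import sys
n=int(sys.argv[1]) if len(sys.argv)>1 else 6
X=[]
for i in range(n):
    if i: imaging.grab_frame('wrist')
    s=manip.state();X.append(np.r_[s['ft_torque'],s['contact_force']])
X=np.array(X);R=q2R(s['tool_rot'])
print('t',round(s['time'],2),'pos',s['tool_pos'].round(4),'yaw',np.degrees(np.arctan2(R[1,1],R[0,1])).round(2),'w',round(s['gripper_width']*85.4,1),'gf',s['grasp_force'])
print('mean',X.mean(0).round(3),'sd',X.std(0).round(3),'tz',X[:,2].round(3).tolist(),'j6',s['joint_pos'][5].round(3),'eff6',s['joint_efforts'][5].round(3))
E
python3 tq.py 6
```

```text
t 19.03 pos [ 0.513  -0.0852  0.0448] yaw -3.43 w 55.1 gf 0.0
mean [ 0.015 -0.004  0.008  0.072 -0.197 -0.049] sd [0.022 0.022 0.025 0.588 0.366 0.335] tz [0.003, 0.022, 0.007, -0.021, 0.054, -0.018] j6 -0.248 eff6 -0.0
```

Call:
play_rows --pt "0 0 0 0 0 0" --pt "0 0 0 0 0 0" --pt "0 0 0 0 0 0" --pt "0 0 0 0 0 0" --pt "0 0 0 0 0 0" --hand 5

```text
time: 19.45
tool_pos: [0.5118, -0.085, 0.0442]
tool_rot: [-0.001, 0.728, 0.686, -0.001]
contact_force: [-5.1, 0.6, 5.9]
gripper_width: 0.143
grasp_force: 59.7
```

Call:
play_rows --pt "0 0 0 0 0 0" --pt "0 0 0 0 0 0" --pt "0 0 0 0 0 0"

```text
time: 19.7
tool_pos: [0.5118, -0.085, 0.0442]
tool_rot: [-0.001, 0.728, 0.686, -0.001]
contact_force: [-4.1, 0.6, 4.5]
gripper_width: 0.14
grasp_force: 59.7
```

```bash
python3 tq.py 6
```

```text
t 19.95 pos [ 0.5118 -0.085   0.0442] yaw -3.41 w 12.6 gf 59.66054856777191
mean [ 0.076  0.74   0.029 -4.144  0.203  5.02 ] sd [0.011 0.035 0.028 0.471 0.454 0.354] tz [0.057, -0.024, 0.012, 0.043, 0.055, 0.032] j6 -0.248 eff6 0.02
```

The bar is held. First click: I'll turn 20° clockwise (+ about tool z), hold still and read the torque.

Call:
play_rows --pt "0 -1.2 0 0 0 5" --pt "0 0 0 0 0 5" --pt "0 0 0 0 0 5" --pt "0 0 0 0 0 5" --pt "0 0 0 0 0 0"

```text
time: 20.37
tool_pos: [0.5116, -0.085, 0.0442]
tool_rot: [0.0, 0.836, 0.548, 0.0]
contact_force: [0.7, 0.8, 2.2]
gripper_width: 0.144
grasp_force: 59.3
```

Call:
play_rows --pt "0 0 0 0 0 0" --pt "0 0 0 0 0 0"

```text
time: 20.53
tool_pos: [0.5117, -0.085, 0.0443]
tool_rot: [0.0, 0.835, 0.55, 0.0]
contact_force: [0.1, 1.0, 2.1]
gripper_width: 0.145
grasp_force: 59.3
```

```bash
python3 tq.py 8
```

```text
t 20.88 pos [ 0.5116 -0.085   0.0442] yaw -23.41 w 12.4 gf 59.411954283714294
mean [ 0.072 -0.11  -0.004  0.532  0.673  2.711] sd [0.018 0.062 0.041 0.445 0.236 0.479] tz [-0.032, 0.048, 0.026, 0.006, 0.007, -0.094, 0.023, -0.013] j6 0.1 eff6 0.016
```

Free (about 0). Next click.

Call:
play_rows --pt "0 0 0 0 0 5" --pt "0 0 0 0 0 5" --pt "0 0 0 0 0 5" --pt "0 0 0 0 0 5" --pt "0 0 0 0 0 0"

```text
time: 21.3
tool_pos: [0.5115, -0.0849, 0.0442]
tool_rot: [0.0, 0.919, 0.395, 0.0]
contact_force: [1.3, 1.3, 3.5]
gripper_width: 0.146
grasp_force: 59.5
```

Call:
play_rows --pt "0 0 0 0 0 0" --pt "0 0 0 0 0 0"

```text
time: 21.47
tool_pos: [0.5115, -0.085, 0.0442]
tool_rot: [0.0, 0.918, 0.396, 0.0]
contact_force: [0.4, 1.6, 5.2]
gripper_width: 0.142
grasp_force: 59.6
```

```bash
python3 tq.py 8
```

```text
t 21.82 pos [ 0.5115 -0.085   0.0442] yaw -43.4 w 12.6 gf 59.66425895690918
mean [ 0.191 -0.167  0.015  0.923  1.25   4.547] sd [0.041 0.03  0.018 0.447 0.451 0.465] tz [0.004, 0.009, -0.019, 0.018, 0.004, 0.033, 0.039, 0.028] j6 0.449 eff6 0.016
```

Still free (0.015) after 2 clicks. Third click.

Call:
play_rows --pt "0 0 0 0 0 5" --pt "0 0 0 0 0 5" --pt "0 0 0 0 0 5" --pt "0 0 0 0 0 5" --pt "0 0 0 0 0 0"

```text
time: 22.23
tool_pos: [0.5114, -0.0849, 0.0442]
tool_rot: [-0.0, 0.973, 0.229, 0.0]
contact_force: [1.3, 2.3, 6.0]
gripper_width: 0.144
grasp_force: 59.7
```

Call:
play_rows --pt "0 0 0 0 0 0" --pt "0 0 0 0 0 0"

```text
time: 22.4
tool_pos: [0.5114, -0.0849, 0.0442]
tool_rot: [-0.0, 0.973, 0.23, 0.0]
contact_force: [0.2, 2.5, 5.2]
gripper_width: 0.147
grasp_force: 59.7
```

```bash
python3 tq.py 8
```

```text
t 22.75 pos [ 0.5114 -0.0849  0.0442] yaw -63.41 w 12.1 gf 59.73875105381012
mean [ 0.249 -0.113 -0.055  0.751  1.535  5.527] sd [0.03  0.027 0.03  0.49  0.503 0.413] tz [-0.022, -0.011, -0.083, -0.053, -0.066, -0.077, -0.102, -0.027] j6 0.798 eff6 -0.035
```

-0.055 is unclear, neither free nor a pull back. More readings before going on.

Call:
play_rows --pt "0 0 0 0 0 0" --pt "0 0 0 0 0 0"

```text
time: 22.92
tool_pos: [0.5114, -0.0849, 0.0442]
tool_rot: [-0.0, 0.973, 0.23, 0.0]
contact_force: [0.8, 1.9, 5.2]
gripper_width: 0.142
grasp_force: 59.7
```

```bash
python3 tq.py 14; python3 - <<'E'
from h import *
f=grab('wrist','w8.png');g=grab('top','t8.png');h=grab('side','s8.png')
ex=np.array([np.cos(np.radians(-73.2)),np.sin(np.radians(-73.2)),0]);ey=np.array([-ex[1],ex[0],0]);o=np.array([.4705,.0542,.01])
# side view midline profile, compare with start picture
a=cv2.imread('pics/side0.png').astype(int).sum(2)
for n,F,A in(('side',h,a),('top',g,cv2.imread('pics/top0.png').astype(int).sum(2))):
  B=F['image'].astype(int).sum(2)
  for yy in(-.02,0,.02):
    r=[]
    for t in np.arange(.030,.096,.003):
        u,v=proj(F,o+ex*t+ey*yy+[0,0,.0295]);r.append((int(t*1e3+.5),A[int(round(v)),int(round(u))],B[int(round(v)),int(round(u))]))
    print(n,yy,' '.join('%d:%d/%d'%x for x in r))
print(proj(f,o+ex*.055+[0,0,.03]))
E
```

```text
t 23.57 pos [ 0.5114 -0.0849  0.0442] yaw -63.41 w 12.3 gf 59.74036753177643
mean [ 0.246 -0.123 -0.043  0.951  1.808  5.387] sd [0.021 0.022 0.025 0.527 0.477 0.507] tz [-0.045, -0.037, -0.077, -0.056, -0.027, -0.07, 0.002, -0.018, -0.072, -0.046, -0.03, -0.075, -0.043, -0.001] j6 0.798 eff6 -0.035
side -0.02 30:92/55 33:76/75 36:77/57 39:77/57 42:79/86 45:76/89 48:77/202 51:77/202 54:165/520 57:488/744 60:733/748 63:733/748 66:738/652 69:613/560 72:613/560 75:541/572 78:550/660 81:639/746 84:639/746 87:733/747 90:737/658 93:737/658
side 0 30:82/90 33:82/90 36:76/96 39:66/87 42:66/87 45:72/80 48:93/162 51:131/488 54:131/488 57:366/742 60:662/745 63:729/633 66:729/633 69:670/552 72:559/557 75:559/557 78:551/636 81:599/734 84:599/734 87:699/739 90:735/595 93:673/540
side 0.02 30:96/95 33:79/68 36:79/68 39:85/62 42:74/93 45:74/93 48:68/125 51:103/372 54:262/672 57:262/672 60:566/738 63:735/683 66:735/683 69:725/592 72:622/569 75:559/596 78:552/607 81:559/704 84:655/740 87:655/740 90:733/677 93:703/585
top -0.02 30:607/579 33:605/577 36:606/578 39:606/578 42:607/578 45:608/585 48:606/576 51:403/149 54:248/287 57:154/676 60:268/655 63:617/582 66:602/613 69:551/641 72:594/633 75:589/633 78:589/468 81:581/328 84:344/542 87:287/660 90:431/645 93:605/637
top 0 30:606/579 33:607/580 36:607/578 39:607/580 42:606/577 45:606/586 48:607/578 51:478/147 54:273/285 57:154/667 60:247/659 63:621/601 66:608/636 69:561/634 72:587/633 75:585/630 78:584/470 81:586/309 84:344/474 87:294/670 90:396/648 93:613/556
top 0.02 30:608/579 33:608/580 36:608/579 39:609/578 42:607/578 45:609/580 48:611/582 51:405/145 54:410/235 57:155/647 60:317/661 63:624/531 66:616/325 69:316/508 72:545/587 75:347/375 78:466/342 81:541/312 84:287/429 87:299/671 90:606/640 93:613/643
[ 92.41393135 269.88274893]
```

The wall has moved about 5.5 mm in 3 clicks, so it is about to close, and -0.045 is not the loaded ±0.12. Fourth click.

Call:
play_rows --pt "0 0 0 0 0 5" --pt "0 0 0 0 0 5" --pt "0 0 0 0 0 5" --pt "0 0 0 0 0 5" --pt "0 0 0 0 0 0"

```text
time: 24.13
tool_pos: [0.5114, -0.0848, 0.0442]
tool_rot: [-0.0, 0.998, 0.056, 0.0]
contact_force: [1.4, 1.6, 5.3]
gripper_width: 0.145
grasp_force: 59.8
```

Call:
play_rows --pt "0 0 0 0 0 0" --pt "0 0 0 0 0 0"

```text
time: 24.3
tool_pos: [0.5114, -0.0848, 0.0442]
tool_rot: [-0.0, 0.998, 0.058, 0.0]
contact_force: [1.1, 2.7, 5.2]
gripper_width: 0.145
grasp_force: 59.8
```

```bash
python3 tq.py 10; cat > wall.py <<'E'
from h import *
import sys
ex=np.array([np.cos(np.radians(-73.2)),np.sin(np.radians(-73.2)),0]);ey=np.array([-ex[1],ex[0],0]);o=np.array([.4705,.0542,.0395])
def prof(F,img):
    B=cv2.cvtColor(np.ascontiguousarray(img),cv2.COLOR_RGB2GRAY).astype(np.float32);ts=np.arange(.035,.09,.00025);R=[]
    for yy in np.arange(-.025,.0251,.001):
        uv=np.array([proj(F,o+ex*t+ey*yy) for t in ts],np.float32);R.append(cv2.remap(B,uv[None,:,0],uv[None,:,1],cv2.INTER_CUBIC)[0])
    return np.array(R)
F=grab('top',sys.argv[1])
P0=prof(F,cv2.imread('pics/top0.png')[:,:,::-1])
for n in sys.argv[1:]:
    P=prof(F,cv2.imread('pics/'+n)[:,:,::-1])
    out=[]
    for Q in(P0,P):
        m=np.median(Q,0);i=np.argmax(np.diff(m)[40:130])+40
        lo=int(np.argmin(m[40:130]))+40;k=lo+np.where(m[lo:]>120)[0][0];out.append(35+.25*(k-(m[k]-120)/(m[k]-m[k-1]+1e-6)))
    print(n,'edge t mm: start %.2f now %.2f'%tuple(out))
E
python3 wall.py t9.png t8.png
```

```text
t 24.75 pos [ 0.5114 -0.0848  0.0442] yaw -83.38 w 12.2 gf 59.77578163146973
mean [ 0.31  -0.09   0.085  1.001  2.51   5.419] sd [0.031 0.02  0.026 0.407 0.46  0.52 ] tz [0.084, 0.067, 0.131, 0.096, 0.062, 0.051, 0.064, 0.092, 0.077, 0.132] j6 1.147 eff6 0.078
t9.png edge t mm: start 60.20 now 53.98
t8.png edge t mm: start 60.20 now 54.91
```

The torque jumped to +0.085 (a rise of 0.13), and the wall moved only 0.9 mm instead of 1.76. So click 4 is the first loaded click. I'll make the second loaded click and check.

Call:
play_rows --pt "0 0 0 0 0 5" --pt "0 0 0 0 0 5" --pt "0 0 0 0 0 5" --pt "0 0 0 0 0 5" --pt "0 0 0 0 0 0"

```text
time: 25.22
tool_pos: [0.5114, -0.0846, 0.0442]
tool_rot: [-0.0, 0.993, -0.118, 0.0]
contact_force: [0.5, 3.1, 5.7]
gripper_width: 0.143
grasp_force: 59.8
```

Call:
play_rows --pt "0 0 0 0 0 0" --pt "0 0 0 0 0 0"

```text
time: 25.38
tool_pos: [0.5113, -0.0846, 0.0442]
tool_rot: [-0.0, 0.993, -0.116, 0.0]
contact_force: [1.0, 2.1, 5.8]
gripper_width: 0.147
grasp_force: 59.8
```

```bash
python3 tq.py 10; python3 wall.py t10.png
```

```text
t 25.83 pos [ 0.5113 -0.0846  0.0442] yaw -103.37 w 12.8 gf 59.7844523191452
mean [ 0.367 -0.095  0.131  0.574  2.568  5.754] sd [0.033 0.027 0.026 0.426 0.319 0.286] tz [0.131, 0.086, 0.172, 0.119, 0.129, 0.151, 0.098, 0.135, 0.168, 0.117] j6 1.496 eff6 0.139
t10.png edge t mm: start 60.20 now 53.97
```

The pull back is 0.131 and the wall has not moved, so that was the second loaded click. Third and last one, then release.

Call:
play_rows --pt "0 0 0 0 0 5" --pt "0 0 0 0 0 5" --pt "0 0 0 0 0 5" --pt "0 0 0 0 0 5" --pt "0 0 0 0 0 0"

```text
time: 26.3
tool_pos: [0.5114, -0.0845, 0.0442]
tool_rot: [-0.0, 0.957, -0.288, 0.0]
contact_force: [0.7, 3.2, 5.8]
gripper_width: 0.147
grasp_force: 59.8
```

Call:
play_rows --pt "0 0 0 0 0 0" --pt "0 0 0 0 0 0"

```text
time: 26.47
tool_pos: [0.5114, -0.0845, 0.0442]
tool_rot: [-0.0, 0.958, -0.287, 0.0]
contact_force: [1.7, 3.0, 5.1]
gripper_width: 0.146
grasp_force: 59.8
```

```bash
python3 tq.py 10; python3 wall.py t11.png
```

```text
t 26.92 pos [ 0.5114 -0.0845  0.0442] yaw -123.38 w 12.0 gf 59.794453382492065
mean [ 0.421 -0.118  0.139  1.074  3.122  5.876] sd [0.033 0.023 0.027 0.447 0.183 0.676] tz [0.164, 0.084, 0.174, 0.127, 0.127, 0.122, 0.137, 0.121, 0.156, 0.177] j6 1.845 eff6 0.126
t11.png edge t mm: start 60.20 now 53.96
```

The pull back holds at 0.13 and the wall is still. Before letting go, I'll compare the saved pictures for any drive part that kept moving, as an independent click count.

```bash
python3 - <<'E'
from h import *
ex=np.array([np.cos(np.radians(-73.2)),np.sin(np.radians(-73.2)),0]);ey=np.array([-ex[1],ex[0],0]);o=np.array([.4705,.0542,.0395])
F=grab('top');ts=np.arange(.045,.112,.002)
print('t',ts*1e3)
for rng in((-.022,-.010),(-.008,.008),(.010,.022)):
  for n in('top0','t8','t9','t10','t11'):
    B=cv2.imread('pics/%s.png'%n,0).astype(np.float32);R=[]
    for yy in np.arange(rng[0],rng[1],.002):
        uv=np.array([proj(F,o+ex*t+ey*yy) for t in ts],np.float32);R.append(cv2.remap(B,uv[None,:,0],uv[None,:,1],cv2.INTER_LINEAR)[0])
    print(n,' '.join('%d'%x for x in np.mean(R,0)))
E
```

```text
t [ 45.  47.  49.  51.  53.  55.  57.  59.  61.  63.  65.  67.  69.  71.
  73.  75.  77.  79.  81.  83.  85.  87.  89.  91.  93.  95.  97.  99.
 101. 103. 105. 107. 109. 111.]
top0 202 202 192 155 126 76 54 83 164 205 203 197 175 184 192 195 196 192 153 117 110 99 136 198 203 196 184 191 172 146 112 99 120 173
t8 195 194 137 56 63 122 214 219 216 200 183 207 212 209 208 211 180 125 109 123 191 219 215 197 197 212 214 206 139 85 65 60 59 58
t9 195 186 96 52 83 168 221 218 214 189 198 211 213 210 174 127 111 111 158 181 172 167 188 212 212 208 210 202 177 155 129 97 82 76
t10 195 186 95 50 82 169 221 218 214 190 189 147 124 112 110 156 159 146 134 133 148 139 143 148 141 134 132 138 137 137 134 97 79 67
t11 196 186 96 51 83 169 221 219 215 160 113 104 152 218 219 207 153 136 127 128 128 127 127 128 133 139 138 136 137 137 135 98 79 67
top0 201 202 203 180 129 75 54 81 159 205 203 198 188 196 197 197 198 197 178 127 109 103 139 200 204 194 159 146 138 112 91 101 117 174
t8 195 193 134 57 64 130 214 219 216 203 198 214 213 213 214 213 179 124 111 121 188 220 216 185 156 160 150 111 78 75
[... 395 characters left out ...]
28 102 81 85 108 139
top0 202 203 201 170 129 73 54 78 154 206 204 199 158 143 155 156 154 156 163 132 110 104 143 200 203 197 183 195 188 134 109 100 119 176
t8 194 193 138 55 66 133 213 220 217 189 151 162 167 165 168 168 151 124 111 122 192 220 216 201 204 214 214 215 204 144 118 110 128 191
t9 195 180 88 53 86 177 222 219 212 161 158 165 167 161 140 125 114 115 177 219 218 195 174 209 215 215 212 157 85 83 99 114 99 87
t10 195 180 85 52 85 177 221 219 212 161 159 163 138 110 116 179 220 218 199 164 163 168 187 210 214 213 214 215 209 160 135 112 120 159
t11 195 180 85 53 85 177 222 219 211 145 112 103 160 218 219 207 169 167 178 170 163 168 187 210 214 216 216 217 209 160 134 112 127 189
```

The drive yoke moved 1.8 mm per free click, about 3.8 mm on click 4 as the wall stopped halfway through it, then 5 to 6 mm on clicks 5 and 6. That agrees with three loaded clicks, so I'll release and back off.

Call:
play_rows --pt "0 0 0 0 0 0" --pt "0 0 0 0 0 0" --pt "0 0 0 0 0 0" --pt "0 0 0 0 0 0" --pt "0 0 0 0 0 0" --hand 50

```text
time: 27.43
tool_pos: [0.5106, -0.0849, 0.0433]
tool_rot: [0.0, 0.958, -0.288, -0.001]
contact_force: [-0.0, 0.4, 0.8]
gripper_width: 0.583
grasp_force: 0.0
```

Call:
play_rows --pt "0 0 -10 0 0 0" --pt "0 0 -25 0 0 0" --pt "0 0 -40 0 0 0" --pt "0 0 -40 0 0 0" --pt "0 0 0 0 0 0"

```text
time: 27.85
tool_pos: [0.5164, -0.0866, 0.1695]
tool_rot: [0.0, 0.958, -0.288, 0.008]
contact_force: [0.3, -0.3, 1.7]
gripper_width: 0.586
grasp_force: 0.0
```

```bash
python3 tq.py 3; python3 wall.py t12.png; python3 - <<'E'
from h import *
ex=np.array([np.cos(np.radians(-73.2)),np.sin(np.radians(-73.2)),0]);ey=np.array([-ex[1],ex[0],0]);o=np.array([.4705,.0542,.0395])
F=grab('top');ts=np.arange(.061,.092,.002)
for n in('t11','t12'):
    B=cv2.imread('pics/%s.png'%n,0).astype(np.float32)
    R=[[cv2.getRectSubPix(B,(1,1),tuple(map(float,proj(F,o+ex*t+ey*yy))))[0,0] for t in ts] for yy in np.arange(-.008,.009,.002)]
    print(n,np.mean(R,0).astype(int))
E
```

```text
t 27.95 pos [ 0.513  -0.0855  0.1625] yaw -123.42 w 50.0 gf 0.0
mean [ 0.003 -0.032 -0.001 -0.163  0.493  0.567] sd [0.031 0.024 0.046 0.337 0.546 0.902] tz [0.048, -0.062, 0.012] j6 1.846 eff6 -0.0
t12.png edge t mm: start 60.20 now 53.90
t11 [214 155 114 105 156 218 219 205 165 166 160 162 168 170 162 148]
t12 [218 159 118 108 155 220 222 216 177 168 167 168 174 177 174 174]
```

The wall and yoke held their places after release, so I'm handing in.

```bash
python3 -c "
from plant import manip
print(manip.job_done())"
```

```text
the job is handed in; nothing more can be done
None
```

The job is handed in, with no verdict shown: the tray sits flat between the end walls, and I turned the knob through three free clicks and then three loaded clicks before letting go. The clamping force was never measured directly; I counted the clicks from the knob's pull-back and how far the wall moved, and the first loaded click pulled back only 0.085 Nm against the 0.09 expected.

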